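# Take the spine model apart for display

## Task

Take the stacked spine model apart for the lesson. First lift out the yellow cord and push it down, head up, into the middle of the sprung clip until it stands fully home, letting go only once the jaws have closed on it; then, from the top down, set each vertebra gently and upright on the plate of its own colour, with its solid body centred over the white disc, and leave everything standing released.

Things in the scene. Friction and masses are not known exactly. Their poses are not given: they have to be found in the camera images.
- cord: Yellow cord, 50 g: upright rod, d 10 mm (foot tapers to 4 mm over 16 mm), with a head d 24 mm from 80 to 125 mm above the foot (straight-sided 85 to 118; grip with fingertips 88 up, clear of the vertebra). Origin: centre of the foot; z up the rod. At the start it hangs loose in the 18 x 18 mm canals of the stack, head resting on the red vertebra; lift straight up over 100 mm.
- vert_red: Red vertebra, top of the stack, 70 g, 32 mm tall incl. the white disc (8 mm) under it. Body 36 wide in y: flat sides from x -12 to 17, round front to x -19; behind it the canal (centre x 26), two feet level with the disc (x 22 to 40), side spurs to y +-37 at x 24 to 39, rear spur to x 58. Origin: underside, midway between flat sides. Grip along y at x 0, fingertips 7 mm up.
- vert_green: Green vertebra, middle of the stack, 90 g, 32 mm tall incl. the white disc (8 mm) under it. Body 44 wide in y: flat sides from x -12 to 17, round front to x -27; behind it the canal (centre x 26), two feet level with the disc (x 22 to 40), side spurs to y +-45 at x 24 to 39, rear spur to x 64. Origin: underside, midway between flat sides. Grip along y at x 0, fingertips 7 mm up.
- vert_blue: Blue vertebra, bottom, on a 20 mm high wooden stand, 110 g, 32 mm tall incl. the white disc (8 mm) under it. Body 52 wide in y: flat sides from x -12 to 17, round front to x -35; behind it the canal (centre x 26), two feet level with the disc (x 22 to 40), side spurs to y +-53 at x 24 to 39, rear spur to x 70. Origin: underside, midway between flat sides. Grip along y at x 0, fingertips 7 mm up.
- plate_red: Red flat round display plate, 112 mm in diameter, 6 mm thick, fixed, with a white disc of 44 mm diameter printed at its middle. Origin: centre of its underside (its upper face is 6 mm above); z up.
- plate_green: Green flat round display plate, 112 mm in diameter, 6 mm thick, fixed, with a white disc of 44 mm diameter printed at its middle. Origin: centre of its underside (its upper face is 6 mm above); z up.
- plate_blue: Blue flat round display plate, 112 mm in diameter, 6 mm thick, fixed, with a white disc of 44 mm diameter printed at its middle. Origin: centre of its underside (its upper face is 6 mm above); z up.
- clip: Sprung clip, fixed, on a black foot 70 (x) x 96 (y) x 12 mm high. Two aluminium jaws, 30 mm long in x, 1 mm apart in y at rest, 13 to 43 mm above the table; flared leaves above, to 69 mm (mouth 22 mm wide). The rod pushed down at the middle spreads the jaws (under 10 N) till it stands on the foot, 12 mm up. Origin: centre of the underside; z up; the jaws move along y.
- jaw_left (a joint): Travel of the clip's +y jaw outwards, in m: 0 at rest, about 0.0045 with the cord's rod held between the jaws, at most 0.016. The spring closes it by itself (about 2 N).
- jaw_right (a joint): Travel of the clip's -y jaw outwards, in m: 0 at rest, about 0.0045 with the cord's rod held between the jaws, at most 0.016. The spring closes it by itself (about 2 N).
Things that resemble listed ones, but are neither listed nor needed, are in the scene too. Several things have the shape of the vert_blue; the one meant has the colours described above. Several things have the shape of the vert_green; the one meant has the colours described above.

How it is judged (in metres and radians):
On the way, in this order (a step that is already met when the one before it is completed fails the run):
1. the cord stands fully home in the clip with both jaws closed on it, while the gripper still holds it (horizontal distance between cord and clip below 0.012 m and z of cord in the frame of clip between 0.006 and 0.018 m and angle between cord's own z axis and vertical below 0.15 rad and value of joint each of jaw_left, jaw_right above 0.0005 m and contact force between the fingers and cord above 0.5 N), for 0.1 s.
2. the red vertebra is set down and let go on the red plate (horizontal distance between vert_red and plate_red below 0.015 m and z of vert_red in the frame of plate_red below 0.01 m and angle between vert_red's own z axis and vertical below 0.1 rad and linear speed of vert_red below 0.02 m/s and angular speed of vert_red below 0.2 rad/s and contact force between the fingers and vert_red below 0.1 N), for 0.2 s.
3. the green vertebra is set down and let go on the green plate (horizontal distance between vert_green and plate_green below 0.015 m and z of vert_green in the frame of plate_green below 0.01 m and angle between vert_green's own z axis and vertical below 0.1 rad and linear speed of vert_green below 0.02 m/s and angular speed of vert_green below 0.2 rad/s and contact force between the fingers and vert_green below 0.1 N), for 0.2 s.
4. the blue vertebra is set down and let go on the blue plate (horizontal distance between vert_blue and plate_blue below 0.015 m and z of vert_blue in the frame of plate_blue below 0.01 m and angle between vert_blue's own z axis and vertical below 0.1 rad and linear speed of vert_blue below 0.02 m/s and angular speed of vert_blue below 0.2 rad/s and contact force between the fingers and vert_blue below 0.1 N), for 0.2 s.
At the end, for the whole second after the job is handed in: Cord upright (0.15 rad) in the clip, foot within 12 mm of its middle and at most 18 mm above the table, both jaws pressed open; each vertebra upright (0.1 rad) on the plate of its colour, origin within 15 mm of the plate centre; all at rest and released (all of step 2 and all of step 3 and all of step 4 and horizontal distance between cord and clip below 0.012 m and z of cord in the frame of clip between 0.006 and 0.018 m and angle between cord's own z axis and vertical below 0.15 rad and value of joint each of jaw_left, jaw_right above 0.0005 m and linear speed of cord below 0.02 m/s and angular speed of cord below 0.2 rad/s); the robot touches nothing.
It fails at once if a vertebra is tipped over (angle between any of vert_red, vert_green, vert_blue's own z axis and vertical above 0.6 rad).
It fails at once if a vertebra is dropped onto its plate from more than about 15 mm ((horizontal distance between vert_red and plate_red below 0.04 m and z of vert_red in the frame of plate_red above 0.022 m and contact force between the fingers and vert_red below 0.01 N) or (horizontal distance between vert_green and plate_green below 0.04 m and z of vert_green in the frame of plate_green above 0.022 m and contact force between the fingers and vert_green below 0.01 N) or (horizontal distance between vert_blue and plate_blue below 0.04 m and z of vert_blue in the frame of plate_blue above 0.022 m and contact force between the fingers and vert_blue below 0.01 N)).
It fails at once if the cord is let go at the clip before it is home in the jaws (horizontal distance between cord and clip below 0.03 m and z of cord in the frame of clip above 0.022 m and contact force between the fingers and cord below 0.01 N).
It also fails if it takes over 120 s, if anything falls off the work surface, if the arm or the gripper's body presses on something with over 40 N, if the wrist force passes 120 N, or if a joint passes its speed limit or range.

## Robot

A 6-joint arm with a two-finger parallel gripper is mounted at the origin on the work surface. World frame = base frame: x ahead of the robot, y to its left, z up, the work surface at z = 0. Lengths are in mm, angles in rad, forces in N, time in s.
With the tool pointing down it reaches from about 300 to 775 mm from the base axis. Payload 14.6 kg.
Tool frame: the origin (TCP) lies at the very end of the fingers, on their centre line; the grasp point (between the pads) lies 19 mm behind it; z points along the fingers, y is the line along which they close (so a half turn about z gives the same grasp; the last joint's range is limited). The gripper opens to 94 mm and grips with 3 to 60 N. Pads are 16 mm wide; open, the fingers measure 119 mm over their backs; the gripper's body (75 mm by 177 mm) begins 78 mm behind the grasp point.
Start: joints at [1.28, 0.3, 1.521, -0, 1.321, -0.067], TCP at [122.063, 536.274, 205.446] pointing down, gripper open.
Joint ranges: [-3.03, 3.03], [-0.79, 2.21], [0.23, 2.52], [-1.04, 4.18], [0, 3.07], [-2.55, 2.55]. Speed limits (rad/s): [2.22, 2.22, 2.57, 3.14, 3.14, 3.14].

## Interface

Orientations are given as [roll, pitch, yaw] about the fixed x, y, z axes, in that order (R = Rz(yaw) Ry(pitch) Rx(roll)).
In Python, from cell import manip, camera, get_calibration gives the robot as it stands.
- The arm moves only by the tool arm_command, never from a script. Its argument "targets" is a list of rows, each an object of numbers: "hand": the opening, from -1 (shut) to 1 (fully open), so that 0 is half open; "x", "y", "z": the shift along the tool's x, y, z in m; "yaw": the turn about the tool's z in rad. In form: [{"hand": .., "x": .., "y": .., "z": .., "yaw": ..}, ...]. A call has 1 to 10 rows; each row shifts and turns the commanded pose from where the row before left it, along the tool's axes as they then stand; what a row does not reach is not made up. A row lasts 1/10 s, in which the tool goes at most 50 mm and 8.59 degrees, less where a joint would pass 70% of its speed; a pose out of reach is approached as far as the arm can. A call is refused whole if a number of a shift passes 0.05 or a number of a turn 0.15, either way. A call with a gripper value outside its range is refused whole. The fingers move at their own pace and stop on an object; "newtons" is the grip in N (left out, the last holds). Time passes only in rows, so rows that do not move let the fingers close. It gives the time, the measured TCP pose, the force, the opening and the grip force at its end, in the units of the state.
- manip.read_state(): the state, without advancing time (a new reading comes with each control period).
- camera(name): name is "side" or "top" or "wrist"; returns the picture (400x640x3 uint8, red, green, blue); there is no depth.
- get_calibration(name): a dict with "K" (3x3 intrinsics, pixels), "dist_coeffs" ([k1, k2, p1, p2, k3] as OpenCV has them; the pictures are not rectified), "cam_to_world" (4x4, takes a point from camera to world coordinates). Camera axes: x right, y up, looking along -z (the intrinsics and any distortion apply to the point x, -y, -z); pixel columns grow to the right and rows downward; lengths in mm; the calibration is good to about 2 mm. A picture is of the moment at which its call begins: read the wrist's pose just before it. get_calibration takes no time and is no camera call; for the wrist camera it gives the pose at the moment of the call.
- manip.sign_off(): hands the job in; it is judged then, once.
The state is a dict: "clock": time; "joints": joint angles; "qd": joint speeds; "effort": joint torques, N m; "eef_pos": TCP position; "eef_rot": TCP orientation; "wrist_force": force on the tool from outside, world axes, zero at the start; "moment": the same for the moment, N m; "finger_gap": finger opening in mm; "finger_force": force on a finger pad.
Only numpy, scipy, OpenCV 4.12 (cv2) and the standard library are available. Lean on these libraries where they do the work, as an engineer would, in place of code of your own. Each camera call takes 0.05 s, during which the arm holds its last target. There are 200 camera calls.

## Working session

There is one attempt and no reset: what is moved stays moved. The work goes in short steps, Python scripts to look and compute and a tool call to move; the robot and the scene stay as the last step left them, time stands still between calls to the robot, and variables do not carry over. Pictures are saved under pics/ and viewed, at most 14 in all, crops included, and the job is handed in when it is done.

Besides the shell and the picture viewer there is one more tool, called after "Request:" as name(argument=value, ...), one argument or row to a line, values as JSON. arm_command: Moves the arm, as the interface text tells. Its arguments: {"type":"object","properties":{"targets":{"type":"array"},"newtons":{"type":"number"}},"required":["targets"]}

```bash
mkdir -p pics
cat > h.py <<'E'
import numpy as np, cv2
from cell import manip, camera, get_calibration
def snap(n,f):
    im=camera(n); cv2.imwrite('pics/'+f+'.png',im[:,:,::-1]); return im
def ray(c,uv):
    K=np.array(c['K']);d=np.array(c['dist_coeffs']);T=np.array(c['cam_to_world'])
    p=cv2.undistortPoints(np.array([[uv]],float),K,d)[0,0]
    return T[:3,3],T[:3,:3]@np.array([p[0],-p[1],-1])
def onplane(c,uv,z):
    o,d=ray(c,uv); return o+d*(z-o[2])/d[2]
def proj(c,P):
    T=np.array(c['cam_to_world']);q=T[:3,:3].T@(np.array(P,float)-T[:3,3])
    return cv2.projectPoints(np.array([[q[0],-q[1],-q[2]]]),np.zeros(3),np.zeros(3),np.array(c['K']),np.array(c['dist_coeffs']))[0][0,0]
E
python3 - <<'E'
from h import *
for n in('top','side'):
    snap(n,n+'0'); c=get_calibration(n); print(n,np.round(c['cam_to_world'],3).tolist(),c['K'])
print(manip.read_state())
E
```

```text
top [[-0.011, 0.994, -0.113, 330.06], [-1.0, -0.013, -0.019, -66.57], [-0.02, 0.113, 0.993, 1218.56], [0.0, 0.0, 0.0, 1.0]] [[366.46105839   0.         315.06548442]
 [  0.         366.46105839 201.59580331]
 [  0.           0.           1.        ]]
side [[0.722, 0.539, -0.433, 66.342], [-0.691, 0.551, -0.467, -504.113], [-0.013, 0.637, 0.771, 822.664], [0.0, 0.0, 0.0, 1.0]] [[407.3923794    0.         315.71397624]
 [  0.         407.3923794  197.62452211]
 [  0.           0.           1.        ]]
{'clock': 0.1, 'joints': array([ 1.28037797e+00,  3.00400032e-01,  1.52149846e+00, -3.24249101e-05,
        1.32071616e+00, -6.66051825e-02]), 'qd': array([-0.00152998, -0.00137191, -0.00147778,  0.00036728,  0.00113424,
       -0.00076442]), 'effort': array([ 2.58354747e-03, -5.32646334e+01, -3.53283906e+01,  7.09332456e-02,
        2.34963780e-02, -1.17168256e-04]), 'eef_pos': array([122.01941865, 536.05586489, 204.96026717]), 'eef_rot': array([-3.14057082e+00, -3.66821184e-05,  2.91778750e+00]), 'wrist_force': array([ 0.16649578,  0.57936061, -0.03771679]), 'moment': array([-0.03083543, -0.00388284,  0.028992  ]), 'finger_force': 0.0, 'finger_gap': 94.29623175963917}
```

View pics/top0.png

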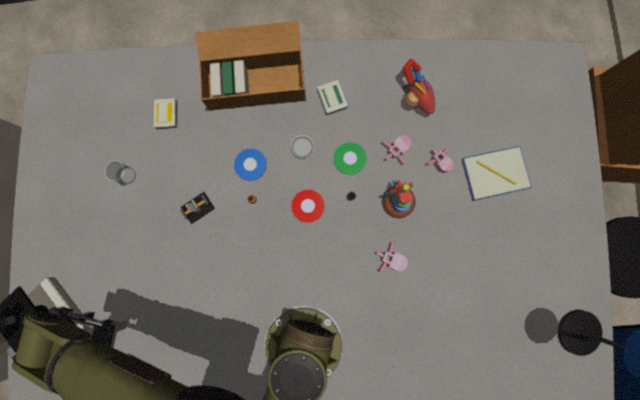

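View pics/side0.png

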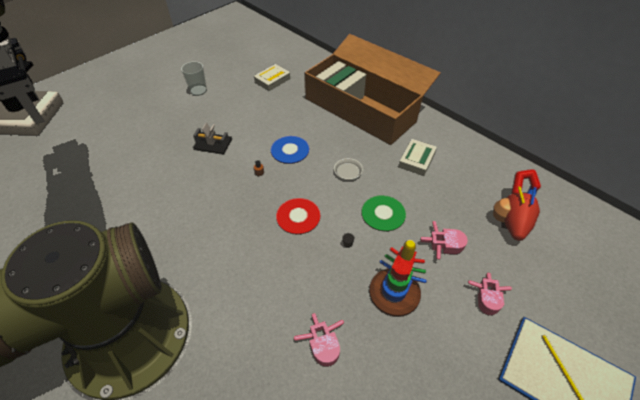

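Top view: the coloured red/green/blue stack is on the wooden stand at (399,200), with the yellow head at (407,187). The clip is at (197,208). The plates are red (308,206), green (350,158) and blue (250,164). The three vertebra shapes at (397,148), (440,159) and (392,258) are all pink, so they don't match the description; only the stack has the right colours. I'll enlarge the stack and the clip to confirm.

Run:
```python
from h import *
a=cv2.imread('pics/top0.png');b=cv2.imread('pics/side0.png')
cr=lambda im,x,y,s=36:cv2.resize(im[y-s:y+s,x-s:x+s],(390,295*390//295//1),interpolation=cv2.INTER_CUBIC)[:, :]
g=np.hstack([cv2.resize(im[y-s:y+s,x-s:x+s],(390,290) if 0 else (290,290),interpolation=cv2.INTER_CUBIC) for im,x,y,s in((a,399,200,26),(b,398,273,48))])
g2=np.hstack([cv2.resize(im[y-s:y+s,x-s:x+s],(290,290),interpolation=cv2.INTER_CUBIC) for im,x,y,s in((a,197,208,22),(b,212,138,26))])
cv2.imwrite('pics/crop0.png',np.vstack([g,g2]))
for n,im in(('top',a),('side',b)):
    c=get_calibration(n);h=cv2.cvtColor(im,cv2.COLOR_BGR2HSV)
    for col,lo,hi,xs in(('red',0,8,(290,330) if n=='top' else(270,325)),('green',50,80,(330,370) if n=='top' else (355,410)),('blue',100,120,(230,270) if n=='top' else (265,312))):
        m=((h[:,:,0]>=lo)&(h[:,:,0]<=hi)|((col=='red')&(h[:,:,0]>172)))&(h[:,:,1]>120)&(h[:,:,2]>60);m=m.astype(np.uint8)
        m[:, :xs[0]]=0;m[:,xs[1]:]=0;m[:125]=0
        k=max(cv2.findContours(m,cv2.RETR_EXTERNAL,cv2.CHAIN_APPROX_NONE)[0],key=cv2.contourArea)
        P=np.array([onplane(c,p[0],6) for p in k.astype(float)])[:,:2].astype(np.float32)
        print(n,col,cv2.minEnclosingCircle(P), P.mean(0))
    ys=((h[:,:,0]>=20)&(h[:,:,0]<=33)&(h[:,:,1]>150)&(h[:,:,2]>80)).astype(np.uint8)
    for s in zip(*cv2.connectedComponentsWithStats(ys)[2:]): print(s[0][:],s[1])
```

```text
top red ((455.234375, -18.938961029052734), 55.653343200683594) [455.13715  -18.467274]
top green ((615.302734375, -161.39564514160156), 53.7324333190918) [ 614.7293  -161.91405]
top blue ((599.0957641601562, 176.38430786132812), 54.792476654052734) [599.30096 176.016  ]
[     0      0    640    400 255791] [319.50408732 199.54315046]
[415  82  10  11  29] [418.86206897  86.75862069]
[168 103   3  18  54] [169.  111.5]
[157 104   1  18  18] [157.  112.5]
[478 162  17  10  23] [486.56521739 166.73913043]
[496 172  19  11  21] [504.80952381 177.0952381 ]
[403 184   6   7  35] [405.57142857 187.05714286]
[198 201   6   5  17] [200.35294118 203.        ]
[185 211   4   3  12] [186.5 212. ]
side red ((454.0455017089844, -18.960336685180664), 56.22351837158203) [453.49286  -19.639215]
side green ((613.8074951171875, -162.57545471191406), 54.99431610107422) [ 613.0353  -163.70563]
side blue ((597.6554565429688, 175.47702026367188), 55.81928634643555) [597.1295  175.32217]
[     0      0    640    400 255466] [319.18111999 199.33177409]
[268  67   6   4   6] [270.5  68.5]
[260  71   7   4   7] [263.          72.71428571]
[267  71  17  10  44] [275.15909091  75.61363636]
[199 134   5   3  10] [201.  134.6]
[214 136   5   2   7] [215.85714286 136.71428571]
[519 187   6  16  45] [521.06666667 194.64444444]
[404 240  11  20 155] [409.06451613 248.81290323]
[404 258   1   1   1] [404. 258.]
[543 336  41  64 259] [562.65250965 368.24710425]
```

View pics/crop0.png

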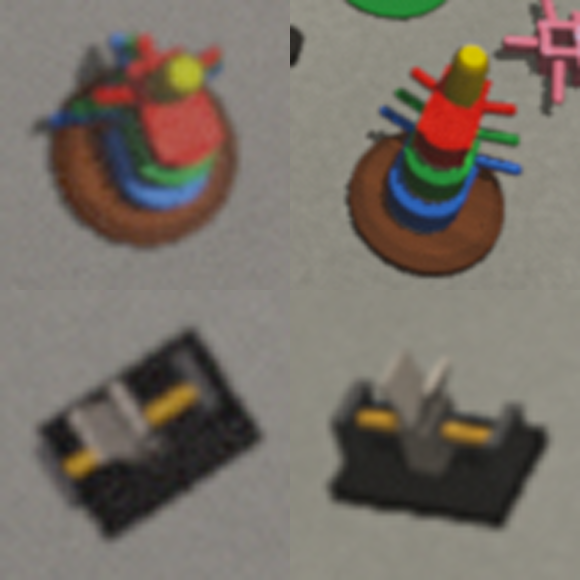

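The crops confirm it. The stack runs red, green, blue on the brown stand with the yellow head on top, rear spurs pointing up-left in the top view. The clip's jaws and orange springs sit on a black foot. Next I'll measure the cord, clip and stack yaw.

```bash
cat >> h.py <<'E'
def go(x,y,z,yaw=None):
    s=manip.read_state();p=s['eef_pos'];w=s['eef_rot'][2]
    if yaw is not None: print('tool yaw turn',(w-yaw+np.pi)%(2*np.pi)-np.pi); w=yaw
    d=np.array([x,y,z])-p; print('tool shift mm',np.round([d[0]*np.cos(w)+d[1]*np.sin(w), d[0]*np.sin(w)-d[1]*np.cos(w), -d[2]],1))
E
python3 - <<'E'
from h import *
a=cv2.imread('pics/top0.png');b=cv2.imread('pics/side0.png')
ct,cs=get_calibration('top'),get_calibration('side')
print('cord top/side',onplane(ct,(406.2,187.1),161),onplane(cs,(410.2,241.8),161))
for n,im,c,box in(('top',a,ct,(176,186,218,228)),('side',b,cs,(186,112,240,160))):
    x0,y0,x1,y1=box;g=im.max(2)[y0:y1,x0:x1]
    m=(g<50).astype(np.uint8);m=cv2.morphologyEx(m,cv2.MORPH_CLOSE,np.ones((5,5)))
    k=max(cv2.findContours(m,0,cv2.CHAIN_APPROX_NONE)[0],key=cv2.contourArea)
    P=np.array([onplane(c,p[0]+(x0,y0),12) for p in k.astype(float)])[:,:2].astype(np.float32)
    print(n,cv2.minAreaRect(P),P.mean(0))
h=cv2.cvtColor(a,cv2.COLOR_BGR2HSV)
# spring strips
s=[onplane(ct,p,28) for p in((200.35,203),(186.5,212))];print(s,np.arctan2(s[0][1]-s[1][1],s[0][0]-s[1][0]))
f=lambda u,v:(373+u*52/290,174+v*52/290)
p=[onplane(ct,f(*q),105) for q in((95,95),(215,58))];d=p[0]-p[1];print(p,'yaw',np.arctan2(-d[0],d[1]))
go(490,-200,300);go(400,0,300)
E
```

```text
cord top/side [ 489.31114789 -313.24689944  161.        ] [ 491.90358386 -310.28666143  161.        ]
top ((452.3074035644531, 351.5941467285156), (64.92061614990234, 92.35932922363281), 32.34086608886719) [449.94647 353.6331 ]
side ((448.6092529296875, 355.49176025390625), (78.28693389892578, 110.59291076660156), 31.493797302246094) [445.42953 350.9494 ]
[array([465.68517728, 336.1654134 ,  28.        ]), array([436.25531889, 382.46627736,  28.        ])] -1.0045949935980159
[array([ 486.1721021 , -276.03307147,  105.        ]), array([ 505.93588494, -343.20543834,  105.        ])] yaw 0.2861501513508761
tool shift mm [-522.2 -636.   -95. ]
tool shift mm [-390. -461.  -95.]
```

Request:
arm_command(
  targets=[
    {"hand": 1,"x": -0.03,"y": -0.0355,"z": -0.0095},
    {"hand": 1,"x": -0.03,"y": -0.0355,"z": -0.0095},
    {"hand": 1,"x": -0.03,"y": -0.0355,"z": -0.0095},
    {"hand": 1,"x": -0.03,"y": -0.0355,"z": -0.0095},
    {"hand": 1,"x": -0.03,"y": -0.0355,"z": -0.0095},
    {"hand": 1,"x": -0.03,"y": -0.0355,"z": -0.0095},
    {"hand": 1,"x": -0.03,"y": -0.0355,"z": -0.0095},
    {"hand": 1,"x": -0.03,"y": -0.0355,"z": -0.0095},
    {"hand": 1,"x": -0.03,"y": -0.0355,"z": -0.0095},
    {"hand": 1,"x": -0.03,"y": -0.0355,"z": -0.0095},
  ],
)

```text
schema error: expected keys hand, x, y, z, yaw
```

Request:
arm_command(
  targets=[
    {"hand": 1,"x": -0.03,"y": -0.0355,"yaw": 0.14},
    {"hand": 1,"yaw": 0.14},
    {"hand": 1,"yaw": 0.14},
    {"hand": 1,"yaw": 0.14},
    {"hand": 1,"yaw": 0.14},
    {"hand": 1,"yaw": 0.14},
    {"hand": 1,"yaw": 0.14},
    {"hand": 1,"yaw": 0.14},
    {"hand": 1,"yaw": 0.14},
    {"hand": 1,"yaw": 0.14},
  ],
)

```text
schema error: expected keys hand, x, y, z, yaw
```

Request:
arm_command(
  targets=[
    {"hand": 1,"yaw": 0.14},
    {"hand": 1,"yaw": 0.14},
    {"hand": 1,"yaw": 0.14},
    {"hand": 1,"yaw": 0.14},
    {"hand": 1,"yaw": 0.14},
    {"hand": 1,"yaw": 0.14},
    {"hand": 1,"yaw": 0.14},
    {"hand": 1,"yaw": 0.14},
    {"hand": 1,"yaw": 0.11},
  ],
)

```text
schema error: expected keys hand, x, y, z, yaw
```

Run:
```python
from h import *
s=manip.read_state();print(s['clock'],s['eef_pos'],s['eef_rot'])
T=np.array(get_calibration('wrist')['cam_to_world']);print(T.round(2),get_calibration('wrist')['K'])
go(455,-310,300)
```

```text
0.1 [122.01941865 536.05586489 204.96026717] [-3.14057082e+00 -3.66821184e-05  2.91778750e+00]
[[ 2.2000e-01 -9.3000e-01 -2.8000e-01  4.0020e+01]
 [ 9.7000e-01  2.1000e-01  6.0000e-02  5.5484e+02]
 [-0.0000e+00 -2.9000e-01  9.6000e-01  3.8434e+02]
 [ 0.0000e+00  0.0000e+00  0.0000e+00  1.0000e+00]] [[281.16867089   0.         320.54078354]
 [  0.         281.16867089 200.8262898 ]
 [  0.           0.           1.        ]]
tool shift mm [-512.5 -751.1  -95. ]
```

Request:
arm_command(
  targets=[
    {"hand": 1,"x": -0.03,"y": -0.0355,"z": -0.0095,"yaw": 0},
    {"hand": 1,"x": -0.03,"y": -0.0355,"z": -0.0095,"yaw": 0},
    {"hand": 1,"x": -0.03,"y": -0.0355,"z": -0.0095,"yaw": 0},
    {"hand": 1,"x": -0.03,"y": -0.0355,"z": -0.0095,"yaw": 0},
    {"hand": 1,"x": -0.03,"y": -0.0355,"z": -0.0095,"yaw": 0},
    {"hand": 1,"x": -0.03,"y": -0.0355,"z": -0.0095,"yaw": 0},
    {"hand": 1,"x": -0.03,"y": -0.0355,"z": -0.0095,"yaw": 0},
    {"hand": 1,"x": -0.03,"y": -0.0355,"z": -0.0095,"yaw": 0},
    {"hand": 1,"x": -0.03,"y": -0.0355,"z": -0.0095,"yaw": 0},
    {"hand": 1,"x": -0.03,"y": -0.0355,"z": -0.0095,"yaw": 0},
  ],
)

```text
clock: 1.1
eef_pos: [336.0, 121.7, 300.9]
eef_rot: [3.141, 0.0, 2.918]
wrist_force: [0.8, 0.6, 0.5]
finger_gap: 94.0
finger_force: 0.0
```

Request:
arm_command(
  targets=[
    {"hand": 1,"x": -0.03,"y": -0.0355,"z": 0,"yaw": 0},
    {"hand": 1,"x": -0.03,"y": -0.0355,"z": 0,"yaw": 0},
    {"hand": 1,"x": 0,"y": 0,"z": 0,"yaw": 0.14},
    {"hand": 1,"x": 0,"y": 0,"z": 0,"yaw": 0.14},
    {"hand": 1,"x": 0,"y": 0,"z": 0,"yaw": 0.14},
    {"hand": 1,"x": 0,"y": 0,"z": 0,"yaw": 0.14},
    {"hand": 1,"x": 0,"y": 0,"z": 0,"yaw": 0.14},
    {"hand": 1,"x": 0,"y": 0,"z": 0,"yaw": 0.14},
    {"hand": 1,"x": 0,"y": 0,"z": 0,"yaw": 0.14},
    {"hand": 1,"x": 0,"y": 0,"z": 0,"yaw": 0.14},
  ],
)

```text
clock: 2.1
eef_pos: [378.4, 41.0, 300.2]
eef_rot: [-3.141, -0.0, 1.792]
wrist_force: [-0.2, -0.2, 1.0]
finger_gap: 94.1
finger_force: 0.0
```

Request:
arm_command(
  targets=[
    {"hand": 1,"x": 0,"y": 0,"z": 0,"yaw": 0.14},
    {"hand": 1,"x": 0,"y": 0,"z": 0,"yaw": 0.14},
    {"hand": 1,"x": 0,"y": 0,"z": 0,"yaw": 0.14},
    {"hand": 1,"x": 0,"y": 0,"z": 0,"yaw": 0.14},
    {"hand": 1,"x": 0,"y": 0,"z": 0,"yaw": 0.14},
    {"hand": 1,"x": 0,"y": 0,"z": 0,"yaw": 0.14},
    {"hand": 1,"x": 0,"y": 0,"z": 0,"yaw": 0.14},
    {"hand": 1,"x": 0,"y": 0,"z": 0,"yaw": 0.14},
    {"hand": 1,"x": 0,"y": 0,"z": 0,"yaw": 0.14},
    {"hand": 1,"x": 0,"y": 0,"z": 0,"yaw": 0.14},
  ],
)

```text
clock: 3.1
eef_pos: [378.4, 41.0, 300.2]
eef_rot: [-3.141, 0.0, 0.392]
wrist_force: [0.2, -0.0, 0.9]
finger_gap: 94.0
finger_force: 0.0
```

Run:
```python
from h import *
s=manip.read_state();print(s['clock'],s['eef_pos'],s['eef_rot'])
go(440,-295,300)
go(440,-295,300,0.286)
```

```text
3.1 [378.4091185   41.00796854 300.249775  ] [-3.14143934e+00  4.39840691e-04  3.92078358e-01]
tool shift mm [-7.15e+01  3.34e+02  2.00e-01]
tool yaw turn 0.10607835836297408
tool shift mm [-3.570e+01  3.397e+02  2.000e-01]
```

Request:
arm_command(
  targets=[
    {"hand": 1,"x": 0,"y": 0,"z": 0,"yaw": 0.106},
    {"hand": 1,"x": -0.004,"y": 0.0378,"z": 0,"yaw": 0},
    {"hand": 1,"x": -0.004,"y": 0.0378,"z": 0,"yaw": 0},
    {"hand": 1,"x": -0.004,"y": 0.0378,"z": 0,"yaw": 0},
    {"hand": 1,"x": -0.004,"y": 0.0378,"z": 0,"yaw": 0},
    {"hand": 1,"x": -0.004,"y": 0.0378,"z": 0,"yaw": 0},
    {"hand": 1,"x": -0.004,"y": 0.0378,"z": 0,"yaw": 0},
    {"hand": 1,"x": -0.004,"y": 0.0378,"z": 0,"yaw": 0},
    {"hand": 1,"x": -0.004,"y": 0.0378,"z": 0,"yaw": 0},
    {"hand": 1,"x": -0.004,"y": 0.0378,"z": 0,"yaw": 0},
  ],
)

```text
clock: 4.1
eef_pos: [441.9, -296.8, 300.1]
eef_rot: [-3.141, 0.0, 0.292]
wrist_force: [0.8, 1.0, 0.8]
finger_gap: 94.7
finger_force: 0.0
```

Run:
```python
from h import *
camera('wrist')
s=manip.read_state();print(s['clock'],s['eef_pos'],s['eef_rot'])
c=get_calibration('wrist');im=snap('wrist','w1')
np.save('w1.npy',c,allow_pickle=True)
h=cv2.cvtColor(im,cv2.COLOR_RGB2HSV)
ys=((h[:,:,0]>=22)&(h[:,:,0]<=33)&(h[:,:,1]>150)&(h[:,:,2]>70)).astype(np.uint8)
for t in zip(*cv2.connectedComponentsWithStats(ys)[2:]):
    if t[0][4]>30: print(t)
```

```text
4.15 [ 441.98833861 -300.75624442  299.12912254] [-3.14109986e+00  1.48534822e-03  2.89446253e-01]
(array([     0,      0,    640,    400, 255398], dtype=int32), array([319.16265202, 199.59851682]))
(array([522, 127,  49,  69, 355], dtype=int32), array([545.90985915, 161.62253521]))
(array([334, 142,  18,  19, 246], dtype=int32), array([342.12601626, 151.15447154]))
```

View pics/w1.png

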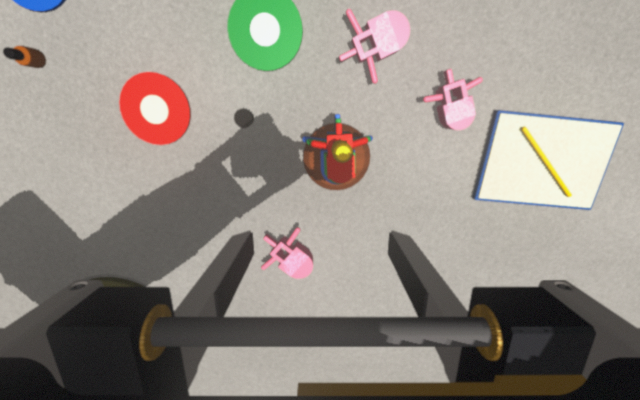

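The wrist view shows the stack at (338,158), with the cord head at (342,151), the spurs nearly level at about y=138, and the rear spur pointing up.

Run:
```python
from h import *
c=np.load('w1.npy',allow_pickle=True).item()
im=cv2.imread('pics/w1.png');h=cv2.cvtColor(im,cv2.COLOR_BGR2HSV)
print('cord',onplane(c,(342.1,151.2),161))
g=im[110:200,290:390];cv2.imwrite('pics/w1c.png',cv2.resize(g,(600,540),interpolation=cv2.INTER_CUBIC))
```

```text
cord [ 493.91846962 -310.46157392  161.        ]
```

View pics/w1c.png

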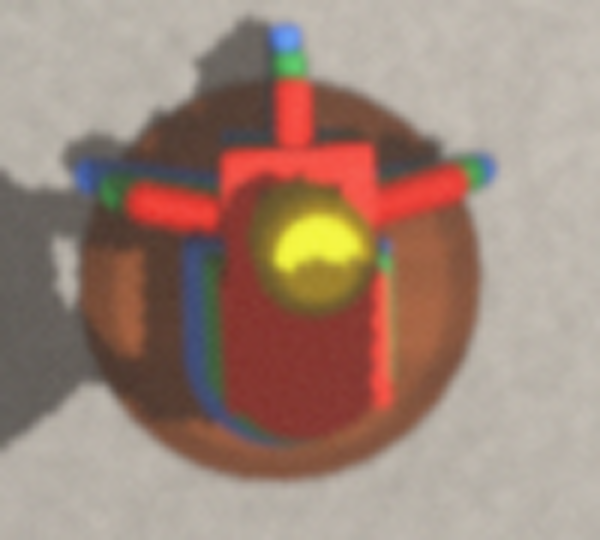

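Enlarged, it is the right red/green/blue stack, with the head at crop (312,248) and the vertebrae turned about 0.05 rad further counter-clockwise than the tool.

Run:
```python
from h import *
go(493,-311,125,0.34)
```

```text
tool yaw turn -0.05122014337605174
tool shift mm [ 44.1  29.1 174. ]
```

Request:
arm_command(
  targets=[
    {"hand": 0.3,"x": 0,"y": 0,"z": 0,"yaw": -0.05},
    {"hand": 0.3,"x": 0.022,"y": 0.0145,"z": 0,"yaw": 0},
    {"hand": 0.3,"x": 0.022,"y": 0.0145,"z": 0,"yaw": 0},
    {"hand": 0.3,"x": 0,"y": 0,"z": 0,"yaw": 0},
    {"hand": 0.3,"x": 0,"y": 0,"z": 0.04,"yaw": 0},
    {"hand": 0.3,"x": 0,"y": 0,"z": 0.04,"yaw": 0},
    {"hand": 0.3,"x": 0,"y": 0,"z": 0.04,"yaw": 0},
    {"hand": 0.3,"x": 0,"y": 0,"z": 0.03,"yaw": 0},
    {"hand": 0.3,"x": 0,"y": 0,"z": 0.024,"yaw": 0},
    {"hand": 0.3,"x": 0,"y": 0,"z": 0,"yaw": 0},
  ],
)

```text
clock: 5.2
eef_pos: [491.4, -306.4, 123.6]
eef_rot: [-3.137, 0.003, 0.342]
wrist_force: [0.1, 0.4, 0.6]
finger_gap: 60.9
finger_force: 0.0
```

Request:
arm_command(
  targets=[
    {"hand": -1,"x": 0,"y": 0,"z": 0,"yaw": 0},
    {"hand": -1,"x": 0,"y": 0,"z": 0,"yaw": 0},
    {"hand": -1,"x": 0,"y": 0,"z": 0,"yaw": 0},
    {"hand": -1,"x": 0,"y": 0,"z": 0,"yaw": 0},
    {"hand": -1,"x": 0,"y": 0,"z": 0,"yaw": 0},
    {"hand": -1,"x": 0,"y": 0,"z": 0,"yaw": 0},
    {"hand": -1,"x": 0,"y": 0,"z": 0,"yaw": 0},
    {"hand": -1,"x": 0,"y": 0,"z": 0,"yaw": 0},
  ],
  newtons=20,
)

```text
clock: 6.0
eef_pos: [493.3, -307.9, 126.8]
eef_rot: [3.141, -0.0, 0.342]
wrist_force: [0.7, -1.3, 4.1]
finger_gap: 23.0
finger_force: 20.0
```

Request:
arm_command(
  targets=[
    {"hand": -1,"x": 0,"y": 0,"z": -0.015,"yaw": 0},
    {"hand": -1,"x": 0,"y": 0,"z": -0.015,"yaw": 0},
    {"hand": -1,"x": 0,"y": 0,"z": -0.015,"yaw": 0},
    {"hand": -1,"x": 0,"y": 0,"z": -0.015,"yaw": 0},
    {"hand": -1,"x": 0,"y": 0,"z": -0.015,"yaw": 0},
    {"hand": -1,"x": 0,"y": 0,"z": -0.015,"yaw": 0},
    {"hand": -1,"x": 0,"y": 0,"z": -0.015,"yaw": 0},
    {"hand": -1,"x": 0,"y": 0,"z": -0.015,"yaw": 0},
    {"hand": -1,"x": 0,"y": 0,"z": -0.015,"yaw": 0},
    {"hand": -1,"x": 0,"y": 0,"z": -0.005,"yaw": 0},
  ],
)

```text
clock: 7.0
eef_pos: [493.3, -307.8, 267.5]
eef_rot: [3.141, -0.001, 0.342]
wrist_force: [0.6, -0.7, -0.7]
finger_gap: 23.4
finger_force: 20.0
```

Run:
```python
from h import *
im=snap('side','s1');cv2.imwrite('pics/s1c.png',cv2.resize(im[170:320,330:480,::-1],(600,600),interpolation=cv2.INTER_CUBIC))
s=manip.read_state();print(s['eef_pos'],s['eef_rot'],s['finger_gap'],s['wrist_force'])
go(400,200,270); go(452,352,270)
```

```text
[ 493.28376979 -307.81883     267.50123075] [ 3.14062158e+00 -7.33187635e-04  3.41816372e-01] 23.039503351784287 [-0.47368032  0.57256089  0.79649995]
tool shift mm [  82.3 -509.7   -2.5]
tool shift mm [ 182.3 -635.5   -2.5]
```

View pics/s1c.png

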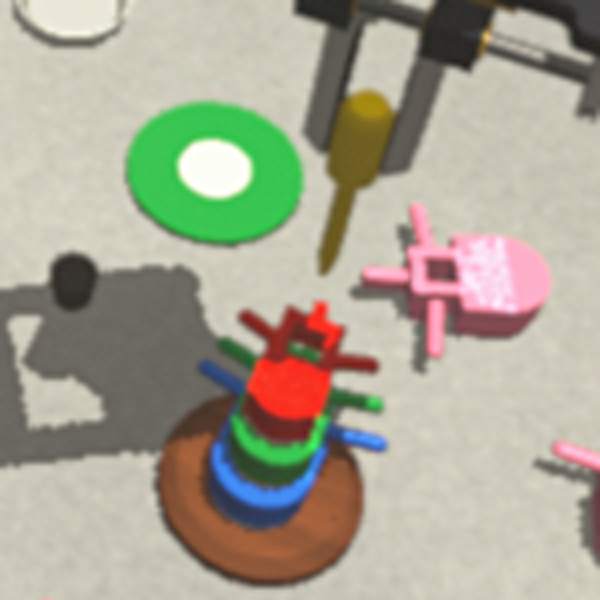

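The cord hangs straight from the fingers, clear of the stack. The tip is at crop (325,268). On to the clip.

Request:
arm_command(
  targets=[
    {"hand": -1,"x": 0.0066,"y": -0.016,"z": 0,"yaw": 0},
    {"hand": -1,"x": 0.0066,"y": -0.032,"z": 0,"yaw": 0},
    {"hand": -1,"x": 0.0066,"y": -0.034,"z": 0,"yaw": 0},
    {"hand": -1,"x": 0.0066,"y": -0.034,"z": 0,"yaw": 0},
    {"hand": -1,"x": 0.0066,"y": -0.034,"z": 0,"yaw": 0},
    {"hand": -1,"x": 0.0066,"y": -0.034,"z": 0,"yaw": 0},
    {"hand": -1,"x": 0.0066,"y": -0.034,"z": 0,"yaw": 0},
    {"hand": -1,"x": 0.0066,"y": -0.034,"z": 0,"yaw": 0},
    {"hand": -1,"x": 0.0066,"y": -0.034,"z": 0,"yaw": 0},
    {"hand": -1,"x": 0.0066,"y": -0.034,"z": 0,"yaw": 0},
  ],
)

```text
clock: 8.05
eef_pos: [446.8, 17.9, 265.5]
eef_rot: [-3.141, 0.001, 0.342]
wrist_force: [0.3, -0.7, -0.6]
finger_gap: 23.1
finger_force: 20.0
```

Request:
arm_command(
  targets=[
    {"hand": -1,"x": 0.0066,"y": -0.034,"z": 0,"yaw": 0},
    {"hand": -1,"x": 0.0066,"y": -0.034,"z": 0,"yaw": 0},
    {"hand": -1,"x": 0.0066,"y": -0.034,"z": 0,"yaw": 0},
    {"hand": -1,"x": 0.0066,"y": -0.034,"z": 0,"yaw": 0},
    {"hand": -1,"x": 0.0066,"y": -0.034,"z": 0,"yaw": 0},
    {"hand": -1,"x": 0.0066,"y": -0.034,"z": 0,"yaw": 0},
    {"hand": -1,"x": 0.0066,"y": -0.034,"z": 0,"yaw": 0},
    {"hand": -1,"x": 0.0066,"y": -0.034,"z": 0,"yaw": 0},
    {"hand": -1,"x": 0.0066,"y": -0.03,"z": 0,"yaw": 0},
    {"hand": -1,"x": 0.0066,"y": -0.014,"z": 0,"yaw": 0},
  ],
)

```text
clock: 9.05
eef_pos: [402.7, 337.8, 265.4]
eef_rot: [3.141, 0.002, 0.344]
wrist_force: [0.2, -0.9, -0.3]
finger_gap: 23.2
finger_force: 20.0
```

Run:
```python
from h import *
camera('wrist');camera('wrist')
s=manip.read_state();print(s['clock'],s['eef_pos'],s['eef_rot'])
c=get_calibration('wrist');im=snap('wrist','w2');np.save('w2.npy',c,allow_pickle=True)
u=proj(c,(452,352,40));print(u)
go(452,352,270)
```

```text
9.15 [403.56394218 336.84339703 265.42138221] [3.14122176e+00 1.54201119e-03 3.43952206e-01]
[321.93186982 140.95353877]
tool shift mm [50.8  0.8 -4.4]
```

View pics/w2.png

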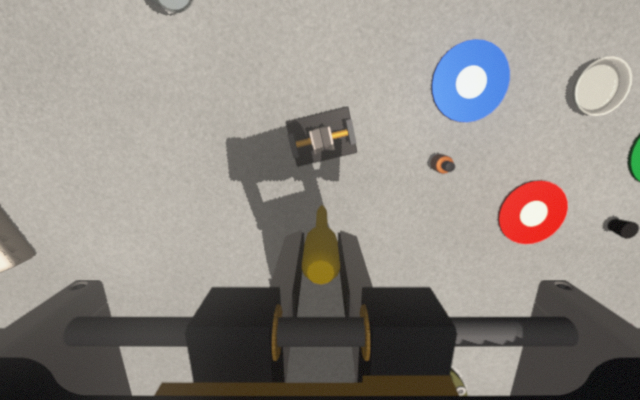

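The clip's foot corners are about (287,122), (349,107), (357,152) and (297,166), with the jaw gap near (322,137). The cord tip is at (322,208) and the bottle at (443,163) is clear.

Run:
```python
from h import *
c=np.load('w2.npy',allow_pickle=True).item()
im=cv2.imread('pics/w2.png')
q=[onplane(c,p,12)[:2] for p in((287,122),(349,107),(357,152),(297,166))];print(np.round(q,1),np.mean(q,0),[np.linalg.norm(q[i]-q[i-1]) for i in range(4)])
g=im[95:180,275:370];cv2.imwrite('pics/w2c.png',np.vstack([cv2.resize(g,(475,425),interpolation=cv2.INTER_CUBIC)]))
print('tip',onplane(c,(322,208),174.6))
```

```text
[[458.3 409.2]
 [508.9 330.3]
 [452.2 295. ]
 [400.9 374.6]] [455.07598911 352.27042028] [np.float64(67.06632468345853), np.float64(93.72281852107189), np.float64(66.81341323705723), np.float64(94.7014865573629)]
tip [400.07923578 333.89220458 174.6       ]
```

View pics/w2c.png

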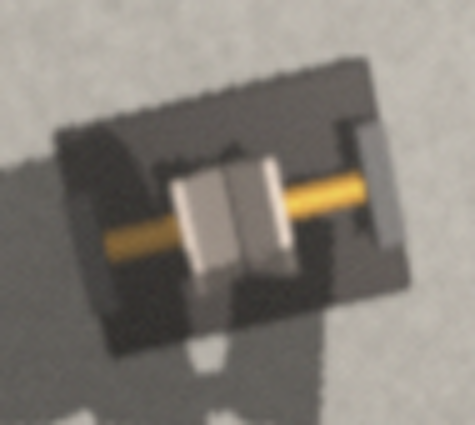

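Run:
```python
from h import *
c=np.load('w2.npy',allow_pickle=True).item()
print(onplane(c,(321.4,138.4),43),onplane(c,(321.8,138.2),69))
go(458,355,168)
```

```text
[455.29310575 353.9843475   43.        ] [457.59398216 354.31476814  69.        ]
tool shift mm [57.5  0.  97.6]
```

Request:
arm_command(
  targets=[
    {"hand": -1,"x": 0.015,"y": 0,"z": 0,"yaw": 0},
    {"hand": -1,"x": 0.02,"y": 0,"z": 0,"yaw": 0},
    {"hand": -1,"x": 0.016,"y": 0,"z": 0,"yaw": 0},
    {"hand": -1,"x": 0.007,"y": 0,"z": 0,"yaw": 0},
    {"hand": -1,"x": 0,"y": 0,"z": 0.02,"yaw": 0},
    {"hand": -1,"x": 0,"y": 0,"z": 0.03,"yaw": 0},
    {"hand": -1,"x": 0,"y": 0,"z": 0.03,"yaw": 0},
    {"hand": -1,"x": 0,"y": 0,"z": 0.015,"yaw": 0},
    {"hand": -1,"x": 0,"y": 0,"z": 0,"yaw": 0},
  ],
)

```text
clock: 10.1
eef_pos: [458.1, 353.7, 169.4]
eef_rot: [3.141, 0.004, 0.341]
wrist_force: [-0.5, -0.2, -1.2]
finger_gap: 22.7
finger_force: 20.0
```

Run:
```python
from h import *
camera('wrist')
s=manip.read_state();print(s['clock'],s['eef_pos'],s['eef_rot'])
im=snap('wrist','w3')[120:320,220:420,::-1];sd=snap('side','s3')[90:170,170:250,::-1]
cv2.imwrite('pics/c3.png',np.hstack([cv2.resize(x,(400,400),interpolation=cv2.INTER_CUBIC) for x in(im,sd)]))
go(458,355,100)
```

```text
10.15 [458.73327805 354.30970747 171.26361703] [3.14123531e+00 1.23457613e-03 3.41099483e-01]
tool shift mm [-1.2 -0.5 72.8]
```

View pics/c3.png

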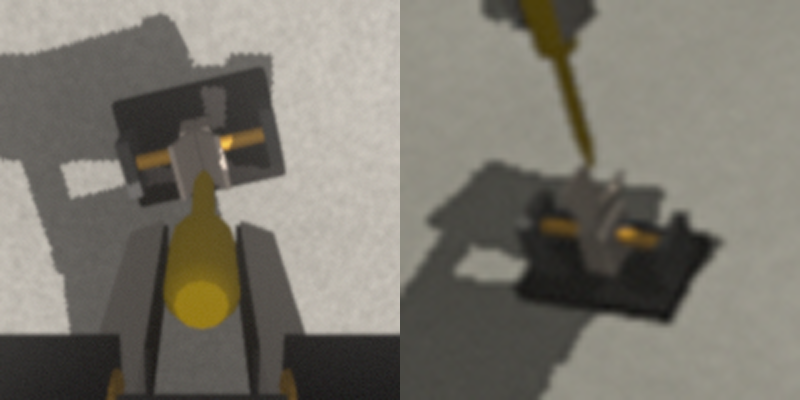

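The tip is at crop (204,172), just over the mouth, whose centre is about (201,160). Computing the residual offset.

Run:
```python
from h import *
c=get_calibration('wrist')
f=lambda u,v:(220+u/2,120+v/2)
print(np.mean([onplane(c,f(*p),12) for p in((113,103),(265,68),(285,173),(142,206))],0))
print('mouth',onplane(c,f(201,160),69),'tip',[onplane(c,f(204,172),z) for z in(80,84)])
cs=get_calibration('side');print('side tip',onplane(cs,(170+591/5,90+162/5),80),'mouth',onplane(cs,(170+600/5-80,90+182/5),69))
```

```text
[456.64474122 354.21142352  12.        ]
mouth [459.87545058 355.20096561  69.        ] tip [array([457.4813159 , 352.71640039,  80.        ]), array([458.68937841, 353.16125314,  84.        ])]
side tip [617.04837342 196.52016082  80.        ] mouth [456.66704224 348.99040354  69.        ]
```

Request:
arm_command(
  targets=[
    {"hand": -1,"x": 0,"y": 0,"z": 0.006,"yaw": 0},
    {"hand": -1,"x": 0,"y": 0,"z": 0.006,"yaw": 0},
    {"hand": -1,"x": 0,"y": 0,"z": 0.006,"yaw": 0},
    {"hand": -1,"x": 0,"y": 0,"z": 0.006,"yaw": 0},
    {"hand": -1,"x": 0,"y": 0,"z": 0.006,"yaw": 0},
    {"hand": -1,"x": 0,"y": 0,"z": 0.006,"yaw": 0},
    {"hand": -1,"x": 0,"y": 0,"z": 0.006,"yaw": 0},
    {"hand": -1,"x": 0,"y": 0,"z": 0.006,"yaw": 0},
  ],
  newtons=40,
)

```text
clock: 11.05
eef_pos: [459.0, 355.3, 123.2]
eef_rot: [-3.141, -0.0, 0.342]
wrist_force: [-1.0, 0.3, 2.5]
finger_gap: 22.8
finger_force: 40.0
```

Request:
arm_command(
  targets=[
    {"hand": -1,"x": 0,"y": 0,"z": 0.004,"yaw": 0},
    {"hand": -1,"x": 0,"y": 0,"z": 0.004,"yaw": 0},
    {"hand": -1,"x": 0,"y": 0,"z": 0.003,"yaw": 0},
    {"hand": -1,"x": 0,"y": 0,"z": 0.003,"yaw": 0},
    {"hand": -1,"x": 0,"y": 0,"z": 0,"yaw": 0},
  ],
)

```text
clock: 11.55
eef_pos: [458.8, 355.0, 108.9]
eef_rot: [3.141, 0.001, 0.342]
wrist_force: [0.5, 0.4, -3.8]
finger_gap: 22.9
finger_force: 40.0
```

Request:
arm_command(
  targets=[
    {"hand": -1,"x": 0,"y": 0,"z": 0.002,"yaw": 0},
    {"hand": -1,"x": 0,"y": 0,"z": 0.002,"yaw": 0},
    {"hand": -1,"x": 0,"y": 0,"z": 0,"yaw": 0},
  ],
)

```text
clock: 11.85
eef_pos: [458.9, 355.1, 105.2]
eef_rot: [3.142, 0.0, 0.342]
wrist_force: [0.2, 1.8, -0.8]
finger_gap: 22.8
finger_force: 40.0
```

Request:
arm_command(
  targets=[
    {"hand": -1,"x": 0,"y": 0,"z": 0.002,"yaw": 0},
    {"hand": -1,"x": 0,"y": 0,"z": 0,"yaw": 0},
  ],
)

```text
clock: 12.05
eef_pos: [458.9, 355.1, 103.3]
eef_rot: [3.142, 0.0, 0.342]
wrist_force: [-0.6, 0.3, -0.4]
finger_gap: 22.9
finger_force: 40.0
```

Request:
arm_command(
  targets=[
    {"hand": -1,"x": 0,"y": 0,"z": 0.001,"yaw": 0},
    {"hand": -1,"x": 0,"y": 0,"z": 0,"yaw": 0},
  ],
)

```text
clock: 12.25
eef_pos: [459.0, 355.2, 102.6]
eef_rot: [-3.142, -0.0, 0.342]
wrist_force: [-0.2, 0.4, 3.0]
finger_gap: 22.6
finger_force: 40.0
```

Request:
arm_command(
  targets=[
    {"hand": -1,"x": 0,"y": 0,"z": 0.001,"yaw": 0},
    {"hand": -1,"x": 0,"y": 0,"z": 0,"yaw": 0},
  ],
)

```text
clock: 12.45
eef_pos: [459.3, 355.4, 102.3]
eef_rot: [-3.141, -0.001, 0.342]
wrist_force: [-1.3, -0.4, 8.8]
finger_gap: 22.8
finger_force: 40.0
```

Request:
arm_command(
  targets=[
    {"hand": -1,"x": 0,"y": 0,"z": 0.001,"yaw": 0},
    {"hand": -1,"x": 0,"y": 0,"z": 0,"yaw": 0},
  ],
)

```text
clock: 12.65
eef_pos: [459.7, 355.6, 102.1]
eef_rot: [-3.141, -0.003, 0.342]
wrist_force: [-0.6, -0.6, 15.1]
finger_gap: 22.7
finger_force: 40.0
```

Run:
```python
from h import *
im=snap('wrist','w4')[150:330,230:410,::-1];sd=snap('side','s4')[80:170,165:255,::-1]
cv2.imwrite('pics/c4.png',np.hstack([cv2.resize(x,(400,400),interpolation=cv2.INTER_CUBIC) for x in(im,sd)]))
for i in range(5):
    camera('wrist');s=manip.read_state();print(s['eef_pos'],s['wrist_force'],s['finger_force'])
```

```text
[459.67806878 355.54463985 102.10271323] [-1.75256547 -0.63632661 14.28654383] 40.003704479531734
[459.65940513 355.52456759 102.06229364] [-1.30771444 -0.24409803 15.11852796] 40.0037506587978
[459.64095691 355.53488069 102.06113165] [-0.97668274 -0.45844995 13.69886233] 40.00378506825655
[459.6447294  355.52682348 102.05550619] [-1.28263636 -0.1592656  15.39718388] 40.003739776293514
[459.6616652  355.53953907 102.06402087] [-0.84181644 -0.4434777  14.45171838] 40.00381475460017
```

View pics/c4.png

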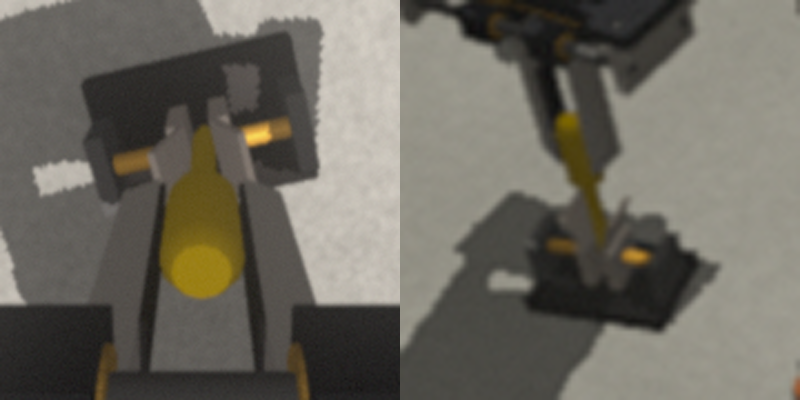

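The rod is between the spread jaws, and the force rises at a rigid stop with the foot at z about 12, so it is home. Releasing and lifting.

Request:
arm_command(
  targets=[
    {"hand": -1,"x": 0,"y": 0,"z": -0.001,"yaw": 0},
    {"hand": -1,"x": 0,"y": 0,"z": 0,"yaw": 0},
    {"hand": 0.3,"x": 0,"y": 0,"z": 0,"yaw": 0},
    {"hand": 0.3,"x": 0,"y": 0,"z": 0,"yaw": 0},
    {"hand": 0.3,"x": 0,"y": 0,"z": 0,"yaw": 0},
    {"hand": 0.3,"x": 0,"y": 0,"z": 0,"yaw": 0},
    {"hand": 0.3,"x": 0,"y": 0,"z": 0,"yaw": 0},
  ],
)

```text
clock: 13.7
eef_pos: [458.9, 355.1, 101.3]
eef_rot: [3.141, 0.0, 0.342]
wrist_force: [0.4, 0.1, -0.7]
finger_gap: 59.0
finger_force: 0.0
```

Request:
arm_command(
  targets=[
    {"hand": 0.3,"x": 0,"y": 0,"z": -0.02,"yaw": 0},
    {"hand": 0.3,"x": 0,"y": 0,"z": -0.04,"yaw": 0},
    {"hand": 0.3,"x": 0,"y": 0,"z": -0.04,"yaw": 0},
    {"hand": 0.3,"x": 0,"y": 0,"z": -0.04,"yaw": 0},
    {"hand": 0.3,"x": 0,"y": 0,"z": -0.02,"yaw": 0},
    {"hand": 0.3,"x": 0,"y": 0,"z": 0,"yaw": 0},
  ],
)

```text
clock: 14.3
eef_pos: [459.6, 355.6, 264.5]
eef_rot: [-3.14, -0.005, 0.342]
wrist_force: [-0.1, -0.2, -0.2]
finger_gap: 61.6
finger_force: 0.0
```

Run:
```python
from h import *
a=snap('side','s5');b=snap('top','t5')
s=manip.read_state();print(s['clock'],s['eef_pos'])
h=cv2.cvtColor(a,cv2.COLOR_RGB2HSV)
ys=((h[:,:,0]>=18)&(h[:,:,0]<=33)&(h[:,:,1]>150)&(h[:,:,2]>60)).astype(np.uint8);ys[:, :150]=0;ys[:, 260:]=0
for t in zip(*cv2.connectedComponentsWithStats(ys)[2:]):
    if t[0][4]>8: print(t)
c=get_calibration('side');print([proj(c,(456.5,354,z)) for z in(12,137)])
go(440,-295,262)
```

```text
14.4 [458.78677433 355.02335834 260.58485677]
(array([     0,      0,    640,    400, 255838], dtype=int32), array([319.57324166, 199.55861522]))
(array([190,  11,   7,   2,  11], dtype=int32), array([192.81818182,  11.54545455]))
(array([190,  26,   3,   5,   9], dtype=int32), array([190.77777778,  27.55555556]))
(array([200, 106,  11,  27, 117], dtype=int32), array([205.31623932, 115.86324786]))
(array([198, 133,   5,   4,  16], dtype=int32), array([200.0625, 134.6875]))
(array([216, 137,   5,   2,   9], dtype=int32), array([217.77777778, 137.44444444]))
[array([213.12029284, 140.6228325 ]), array([203.5131949 , 106.09162696])]
tool shift mm [-235.6  606.1   -1.4]
```

Request:
arm_command(
  targets=[
    {"hand": 1,"x": -0.012,"y": 0.02,"z": 0,"yaw": 0},
    {"hand": 1,"x": -0.012,"y": 0.032,"z": 0,"yaw": 0},
    {"hand": 1,"x": -0.012,"y": 0.032,"z": 0,"yaw": 0},
    {"hand": 1,"x": -0.012,"y": 0.032,"z": 0,"yaw": 0},
    {"hand": 1,"x": -0.012,"y": 0.032,"z": 0,"yaw": 0},
    {"hand": 1,"x": -0.012,"y": 0.032,"z": 0,"yaw": 0},
    {"hand": 1,"x": -0.012,"y": 0.032,"z": 0,"yaw": 0},
    {"hand": 1,"x": -0.012,"y": 0.032,"z": 0,"yaw": 0},
    {"hand": 1,"x": -0.012,"y": 0.032,"z": 0,"yaw": 0},
    {"hand": 1,"x": -0.012,"y": 0.032,"z": 0,"yaw": 0},
  ],
)

```text
clock: 15.4
eef_pos: [448.4, 23.4, 259.8]
eef_rot: [-3.141, 0.002, 0.342]
wrist_force: [0.1, 0.3, -1.3]
finger_gap: 94.0
finger_force: 0.0
```

Request:
arm_command(
  targets=[
    {"hand": 1,"x": -0.012,"y": 0.032,"z": 0,"yaw": 0},
    {"hand": 1,"x": -0.012,"y": 0.032,"z": 0,"yaw": 0},
    {"hand": 1,"x": -0.012,"y": 0.032,"z": 0,"yaw": 0},
    {"hand": 1,"x": -0.012,"y": 0.032,"z": 0,"yaw": 0},
    {"hand": 1,"x": -0.012,"y": 0.032,"z": 0,"yaw": 0},
    {"hand": 1,"x": -0.012,"y": 0.032,"z": 0,"yaw": 0},
    {"hand": 1,"x": -0.012,"y": 0.032,"z": 0,"yaw": 0},
    {"hand": 1,"x": -0.012,"y": 0.032,"z": 0,"yaw": 0},
    {"hand": 1,"x": -0.012,"y": 0.03,"z": 0,"yaw": 0},
    {"hand": 1,"x": -0.008,"y": 0.012,"z": 0,"yaw": 0},
  ],
)

```text
clock: 16.4
eef_pos: [438.9, -296.7, 259.3]
eef_rot: [-3.139, 0.002, 0.34]
wrist_force: [0.3, 1.1, -0.2]
finger_gap: 94.3
finger_force: 0.0
```

Run:
```python
from h import *
camera('wrist');camera('wrist')
s=manip.read_state();print(s['clock'],s['eef_pos'],s['eef_rot'])
c=get_calibration('wrist');im=snap('wrist','w6');np.save('w6.npy',c,allow_pickle=True)
x,y=np.round(proj(c,(480,-313,100))).astype(int);print(x,y)
x0,y0=x-50,y-50;g=im[y0:y0+100,x0:x0+100,::-1];print('crop origin',x0,y0)
cv2.imwrite('pics/w6c.png',cv2.resize(g,(600,600),interpolation=cv2.INTER_CUBIC))
```

```text
16.5 [ 438.93628874 -295.63975282  259.85091905] [-3.13938228e+00  1.47358442e-03  3.39825941e-01]
346 161
crop origin 296 111
```

View pics/w6c.png

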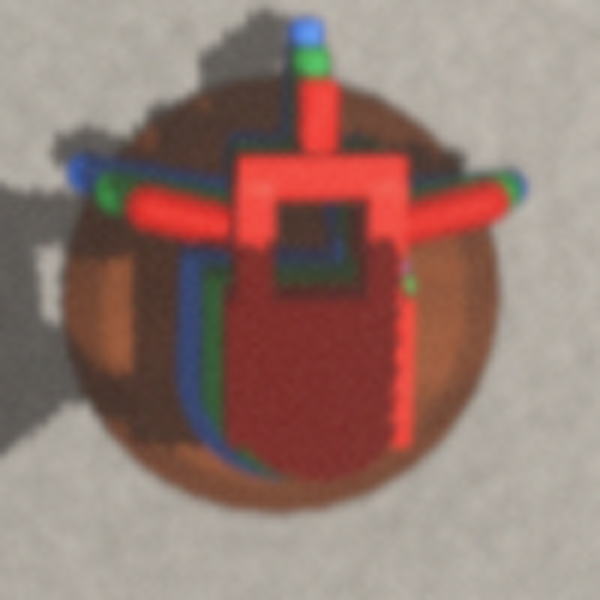

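The cord is out, and the red vertebra's block is square to the tool: rear edge at crop y=155, front apex at (318,478), canal at (323,245).

Run:
```python
from h import *
c=np.load('w6.npy',allow_pickle=True).item()
f=lambda u,v:(296+u/6,111+v/6)
A=onplane(c,f(318,478),116)[:2];R=onplane(c,f(320,155),116)[:2];w=.34
ex=np.array([np.cos(w),np.sin(w)]);print(A,R,(R-A)@ex,np.arctan2(*(R-A)[::-1]))
print('origin from apex',A+19*ex,'from rear',R-40*ex, 'canal top',onplane(c,f(323,245),116)-np.r_[26*ex,0])
L=onplane(c,f(228,300),116);Q=onplane(c,f(396,300),116);print('width',np.linalg.norm(L-Q),'mid',(L+Q)/2)
cs=get_calibration('top')
o=(A+19*ex+R-40*ex)/2;print(o);go(o[0],o[1],91)
```

```text
[ 449.87162121 -327.32377813] [ 508.37148209 -305.15980589] 62.54241543020775 0.3621611651714761
origin from apex [ 467.78395986 -320.98752338] from rear [ 470.66129547 -318.49928957] canal top [ 468.4311651 -320.3974343  116.       ]
width 32.234750999179646 mid [ 482.46007383 -313.51689927  116.        ]
[ 469.22262766 -319.74340648]
tool shift mm [ 19.8  33.7 169.3]
```

Request:
arm_command(
  targets=[
    {"hand": 0.5,"x": 0.01,"y": 0.017,"z": 0,"yaw": 0},
    {"hand": 0.5,"x": 0.01,"y": 0.016,"z": 0,"yaw": 0},
    {"hand": 0.5,"x": 0,"y": 0,"z": 0.02,"yaw": 0},
    {"hand": 0.5,"x": 0,"y": 0,"z": 0.04,"yaw": 0},
    {"hand": 0.5,"x": 0,"y": 0,"z": 0.04,"yaw": 0},
    {"hand": 0.5,"x": 0,"y": 0,"z": 0.03,"yaw": 0},
    {"hand": 0.5,"x": 0,"y": 0,"z": 0.02,"yaw": 0},
    {"hand": 0.5,"x": 0,"y": 0,"z": 0.01,"yaw": 0},
    {"hand": 0.5,"x": 0,"y": 0,"z": 0.008,"yaw": 0},
    {"hand": 0.5,"x": 0,"y": 0,"z": 0,"yaw": 0},
  ],
)

```text
clock: 17.55
eef_pos: [469.7, -318.7, 93.3]
eef_rot: [-3.141, 0.0, 0.342]
wrist_force: [0.9, 0.3, 0.4]
finger_gap: 70.7
finger_force: 0.0
```

Request:
arm_command(
  targets=[
    {"hand": -1,"x": 0,"y": 0,"z": 0,"yaw": 0},
    {"hand": -1,"x": 0,"y": 0,"z": 0,"yaw": 0},
    {"hand": -1,"x": 0,"y": 0,"z": 0,"yaw": 0},
    {"hand": -1,"x": 0,"y": 0,"z": 0,"yaw": 0},
    {"hand": -1,"x": 0,"y": 0,"z": 0,"yaw": 0},
    {"hand": -1,"x": 0,"y": 0,"z": 0,"yaw": 0},
    {"hand": -1,"x": 0,"y": 0,"z": 0,"yaw": 0},
  ],
  newtons=20,
)

```text
clock: 18.25
eef_pos: [469.7, -319.4, 93.7]
eef_rot: [3.141, -0.0, 0.342]
wrist_force: [0.7, 0.5, 2.3]
finger_gap: 36.0
finger_force: 20.0
```

Request:
arm_command(
  targets=[
    {"hand": -1,"x": 0,"y": 0,"z": -0.005,"yaw": 0},
    {"hand": -1,"x": 0,"y": 0,"z": -0.01,"yaw": 0},
    {"hand": -1,"x": 0,"y": 0,"z": -0.015,"yaw": 0},
    {"hand": -1,"x": 0,"y": 0,"z": -0.015,"yaw": 0},
    {"hand": -1,"x": 0,"y": 0,"z": -0.015,"yaw": 0},
    {"hand": -1,"x": 0,"y": 0,"z": -0.015,"yaw": 0},
    {"hand": -1,"x": 0,"y": 0,"z": -0.01,"yaw": 0},
    {"hand": -1,"x": 0,"y": 0,"z": -0.005,"yaw": 0},
    {"hand": -1,"x": 0,"y": 0,"z": 0,"yaw": 0},
  ],
)

```text
clock: 19.15
eef_pos: [469.7, -319.4, 184.0]
eef_rot: [3.141, -0.0, 0.342]
wrist_force: [0.3, -0.3, -1.3]
finger_gap: 36.0
finger_force: 20.0
```

Run:
```python
from h import *
im=snap('side','s7');sd=im[200:320,340:460,::-1];w=snap('wrist','w7')[60:380,160:480,::-1]
cv2.imwrite('pics/c7.png',np.hstack([cv2.resize(x,(400,400),interpolation=cv2.INTER_CUBIC) for x in(sd,w)]))
go(454.6,-19,180)
```

```text
tool shift mm [  86.6 -287.8    2.9]
```

View pics/c7.png

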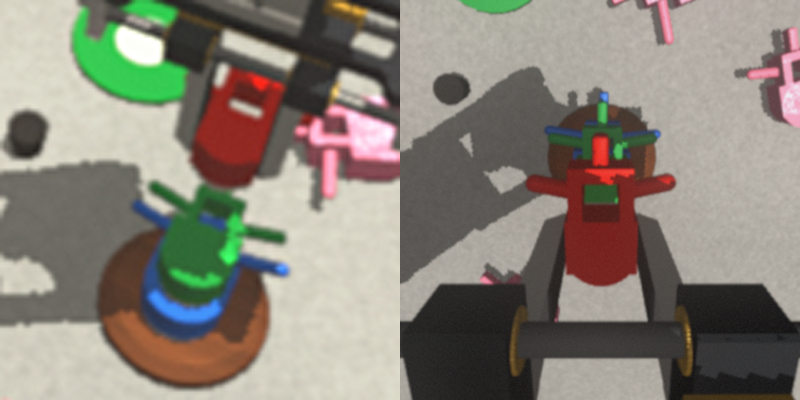

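Only red came up, level in the fingers; green and blue are undisturbed.

Request:
arm_command(
  targets=[
    {"hand": -1,"x": 0.005,"y": -0.016,"z": 0,"yaw": 0},
    {"hand": -1,"x": 0.0102,"y": -0.034,"z": 0,"yaw": 0},
    {"hand": -1,"x": 0.0102,"y": -0.034,"z": 0,"yaw": 0},
    {"hand": -1,"x": 0.0102,"y": -0.034,"z": 0,"yaw": 0},
    {"hand": -1,"x": 0.0102,"y": -0.034,"z": 0,"yaw": 0},
    {"hand": -1,"x": 0.0102,"y": -0.034,"z": 0,"yaw": 0},
    {"hand": -1,"x": 0.0102,"y": -0.034,"z": 0,"yaw": 0},
    {"hand": -1,"x": 0.0102,"y": -0.034,"z": 0,"yaw": 0},
    {"hand": -1,"x": 0.0102,"y": -0.034,"z": 0,"yaw": 0},
    {"hand": -1,"x": 0,"y": 0,"z": 0,"yaw": 0},
  ],
)

```text
clock: 20.25
eef_pos: [453.7, -15.3, 183.1]
eef_rot: [-3.141, 0.0, 0.345]
wrist_force: [0.3, -1.1, -0.4]
finger_gap: 35.8
finger_force: 20.0
```

Request:
arm_command(
  targets=[
    {"hand": -1,"x": 0,"y": 0,"z": 0.02,"yaw": 0},
    {"hand": -1,"x": 0,"y": 0,"z": 0.03,"yaw": 0},
    {"hand": -1,"x": 0,"y": 0,"z": 0.03,"yaw": 0},
    {"hand": -1,"x": 0,"y": 0,"z": 0.03,"yaw": 0},
    {"hand": -1,"x": 0,"y": 0,"z": 0.025,"yaw": 0},
    {"hand": -1,"x": 0,"y": 0,"z": 0.015,"yaw": 0},
    {"hand": -1,"x": 0,"y": 0,"z": 0.007,"yaw": 0},
    {"hand": -1,"x": 0,"y": 0,"z": 0.004,"yaw": 0},
    {"hand": -1,"x": 0,"y": 0,"z": 0,"yaw": 0},
  ],
)

```text
clock: 21.15
eef_pos: [454.6, -18.9, 22.6]
eef_rot: [3.142, 0.0, 0.342]
wrist_force: [-0.2, 0.1, -0.8]
finger_gap: 35.9
finger_force: 20.0
```

Run:
```python
from h import *
go(454.6,-19,16)
s=manip.read_state();print(s['eef_pos'],s['wrist_force'])
```

```text
tool shift mm [-0.1  0.   6.6]
[454.63221183 -18.94101917  22.55054263] [-0.16884026  0.06118633 -0.80672696]
```

Request:
arm_command(
  targets=[
    {"hand": -1,"x": 0,"y": 0,"z": 0.003,"yaw": 0},
    {"hand": -1,"x": 0,"y": 0,"z": 0.002,"yaw": 0},
    {"hand": -1,"x": 0,"y": 0,"z": 0.001,"yaw": 0},
    {"hand": -1,"x": 0,"y": 0,"z": 0,"yaw": 0},
    {"hand": -1,"x": 0,"y": 0,"z": 0,"yaw": 0},
  ],
)

```text
clock: 21.65
eef_pos: [454.7, -18.9, 16.6]
eef_rot: [3.142, -0.0, 0.342]
wrist_force: [-1.1, 0.2, -1.0]
finger_gap: 36.0
finger_force: 20.0
```

Request:
arm_command(
  targets=[
    {"hand": -1,"x": 0,"y": 0,"z": 0.001,"yaw": 0},
    {"hand": -1,"x": 0,"y": 0,"z": 0,"yaw": 0},
    {"hand": -1,"x": 0,"y": 0,"z": 0,"yaw": 0},
  ],
)

```text
clock: 21.95
eef_pos: [454.8, -18.9, 15.6]
eef_rot: [3.141, -0.0, 0.342]
wrist_force: [-1.7, 0.6, 4.9]
finger_gap: 36.0
finger_force: 20.0
```

Contact with the plate; opening and rising.

Request:
arm_command(
  targets=[
    {"hand": 0.5,"x": 0,"y": 0,"z": 0,"yaw": 0},
    {"hand": 0.5,"x": 0,"y": 0,"z": 0,"yaw": 0},
    {"hand": 0.5,"x": 0,"y": 0,"z": 0,"yaw": 0},
    {"hand": 0.5,"x": 0,"y": 0,"z": 0,"yaw": 0},
    {"hand": 0.5,"x": 0,"y": 0,"z": 0,"yaw": 0},
    {"hand": 0.5,"x": 0,"y": 0,"z": -0.02,"yaw": 0},
    {"hand": 0.5,"x": 0,"y": 0,"z": -0.04,"yaw": 0},
    {"hand": 0.5,"x": 0,"y": 0,"z": -0.04,"yaw": 0},
    {"hand": 0.5,"x": 0,"y": 0,"z": -0.04,"yaw": 0},
    {"hand": 0.5,"x": 0,"y": 0,"z": -0.03,"yaw": 0},
  ],
)

```text
clock: 22.95
eef_pos: [454.9, -18.9, 188.0]
eef_rot: [3.141, -0.002, 0.342]
wrist_force: [-0.2, -0.4, -0.8]
finger_gap: 70.5
finger_force: 0.0
```

Run:
```python
from h import *
camera('wrist');c=get_calibration('wrist');im=snap('wrist','w8')
h=cv2.cvtColor(im,cv2.COLOR_RGB2HSV)
x,y=np.round(proj(c,(454.6,-19,20))).astype(int);x0=x-100;y0=y-100;print(x0,y0)
top=snap('top','t8')[180:230,282:332,::-1]
a=im[max(y0,0):y0+200,x0:x0+200,::-1];cv2.imwrite('pics/c8.png',np.hstack([cv2.resize(a,(400,2*a.shape[0])),cv2.resize(top,(400,2*a.shape[0]),interpolation=cv2.INTER_CUBIC)]))
print(manip.read_state()['eef_pos']);go(469.5,-319.5,150);go(469.5,-319.5,61)
```

```text
220 87
[455.29814833 -18.98274932 186.86503875]
tool shift mm [-87.4 287.9  36.9]
tool shift mm [-87.4 287.9 125.9]
```

View pics/c8.png

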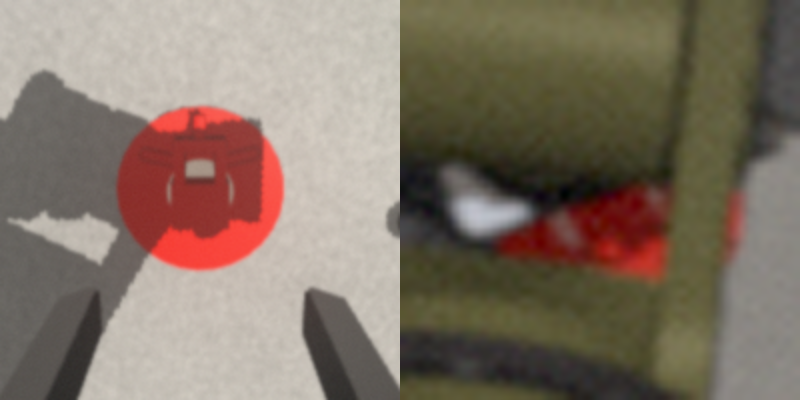

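Red stands on its plate with white showing evenly on both sides: arcs at crop (170,188) and (232,188), plate centre about (201,188). Now green.

Request:
arm_command(
  targets=[
    {"hand": 0.7,"x": -0.005,"y": 0.016,"z": 0,"yaw": 0},
    {"hand": 0.7,"x": -0.0103,"y": 0.034,"z": 0,"yaw": 0},
    {"hand": 0.7,"x": -0.0103,"y": 0.034,"z": 0,"yaw": 0},
    {"hand": 0.7,"x": -0.0103,"y": 0.034,"z": 0,"yaw": 0},
    {"hand": 0.7,"x": -0.0103,"y": 0.034,"z": 0,"yaw": 0},
    {"hand": 0.7,"x": -0.0103,"y": 0.034,"z": 0,"yaw": 0},
    {"hand": 0.7,"x": -0.0103,"y": 0.034,"z": 0,"yaw": 0},
    {"hand": 0.7,"x": -0.0103,"y": 0.034,"z": 0,"yaw": 0},
    {"hand": 0.7,"x": -0.0103,"y": 0.034,"z": 0,"yaw": 0},
    {"hand": 0.7,"x": 0,"y": 0,"z": 0,"yaw": 0},
  ],
)

```text
clock: 24.1
eef_pos: [467.9, -322.5, 183.2]
eef_rot: [-3.14, 0.002, 0.339]
wrist_force: [0.7, 1.0, 0.2]
finger_gap: 79.7
finger_force: 0.0
```

Run:
```python
from h import *
camera('wrist');c=get_calibration('wrist');im=snap('wrist','w9')
h=cv2.cvtColor(im,cv2.COLOR_RGB2HSV)
x,y=np.round(proj(c,(477,-317,84))).astype(int);print(x,y)
m=((h[:,:,0]>=45)&(h[:,:,0]<=85)&(h[:,:,1]>90)).astype(np.uint8);M=np.zeros_like(m);M[y-60:y+75,x-60:x+60]=m[y-60:y+75,x-60:x+60]
k=max(cv2.findContours(M,0,2)[0],key=cv2.contourArea);print(cv2.boundingRect(k),cv2.contourArea(k))
K=k[:,0,:].astype(float)
A=K[K[:,1]>K[:,1].max()-1.5].mean(0)
print('apex',A,onplane(c,A,84),'pred',np.r_[469.5,-319.5]-27*np.r_[.943,.333])
rows={r:np.where(M[r])[0][[0,-1]].tolist() for r in range(int(A[1])-35,int(A[1])-10,6)};print(rows,[onplane(c,(np.mean(v),r),84).round(1).tolist() for r,v in rows.items()])
go(469.5,-319.5,61)
```

```text
320 193
(278, 139, 85, 88) 2735.0
apex [320.16666667 225.33333333] [ 442.82219808 -328.90333241   84.        ] pred [ 444.039 -328.491]
{190: [300, 341], 196: [300, 341], 202: [300, 341], 208: [300, 340], 214: [302, 339]} [[479.6, -316.3, 84.0], [473.6, -318.5, 84.0], [467.5, -320.6, 84.0], [461.1, -322.3, 84.0], [455.0, -325.0, 84.0]]
tool shift mm [  1.1   0.4 122.7]
```

Green's origin matches at about (469,-320). Descending to grip it.

Request:
arm_command(
  targets=[
    {"hand": 0.7,"x": 0,"y": 0,"z": 0.02,"yaw": 0},
    {"hand": 0.7,"x": 0,"y": 0,"z": 0.03,"yaw": 0},
    {"hand": 0.7,"x": 0,"y": 0,"z": 0.03,"yaw": 0},
    {"hand": 0.7,"x": 0,"y": 0,"z": 0.02,"yaw": 0},
    {"hand": 0.7,"x": 0,"y": 0,"z": 0.015,"yaw": 0},
    {"hand": 0.7,"x": 0,"y": 0,"z": 0.007,"yaw": 0},
    {"hand": 0.7,"x": 0,"y": 0,"z": 0,"yaw": 0},
    {"hand": 0.7,"x": 0,"y": 0,"z": 0,"yaw": 0},
  ],
)

```text
clock: 25.0
eef_pos: [469.3, -319.6, 64.3]
eef_rot: [3.141, -0.001, 0.342]
wrist_force: [0.6, -0.2, 0.1]
finger_gap: 80.2
finger_force: 0.0
```

Request:
arm_command(
  targets=[
    {"hand": -1,"x": 0,"y": 0,"z": 0,"yaw": 0},
    {"hand": -1,"x": 0,"y": 0,"z": 0,"yaw": 0},
    {"hand": -1,"x": 0,"y": 0,"z": 0,"yaw": 0},
    {"hand": -1,"x": 0,"y": 0,"z": 0,"yaw": 0},
    {"hand": -1,"x": 0,"y": 0,"z": 0,"yaw": 0},
    {"hand": -1,"x": 0,"y": 0,"z": 0,"yaw": 0},
    {"hand": -1,"x": 0,"y": 0,"z": 0,"yaw": 0},
  ],
  newtons=20,
)

```text
clock: 25.7
eef_pos: [468.9, -319.6, 63.6]
eef_rot: [3.141, -0.0, 0.342]
wrist_force: [0.4, -0.9, 2.3]
finger_gap: 43.9
finger_force: 20.0
```

Request:
arm_command(
  targets=[
    {"hand": -1,"x": 0,"y": 0,"z": -0.005,"yaw": 0},
    {"hand": -1,"x": 0,"y": 0,"z": -0.01,"yaw": 0},
    {"hand": -1,"x": 0,"y": 0,"z": -0.015,"yaw": 0},
    {"hand": -1,"x": 0,"y": 0,"z": -0.02,"yaw": 0},
    {"hand": -1,"x": 0,"y": 0,"z": -0.02,"yaw": 0},
    {"hand": -1,"x": 0,"y": 0,"z": -0.02,"yaw": 0},
    {"hand": -1,"x": 0,"y": 0,"z": -0.01,"yaw": 0},
    {"hand": -1,"x": 0,"y": 0,"z": 0,"yaw": 0},
  ],
)

```text
clock: 26.5
eef_pos: [469.3, -319.9, 165.0]
eef_rot: [3.139, -0.001, 0.342]
wrist_force: [-0.9, -1.0, -0.8]
finger_gap: 43.8
finger_force: 20.0
```

Run:
```python
from h import *
s=manip.read_state();print(s['eef_pos'],s['finger_gap']);go(614.5,-162,163.6)
im=snap('side','s10');h=cv2.cvtColor(im,cv2.COLOR_RGB2HSV)
cs=get_calibration('side');print(proj(cs,(469,-320,40)),proj(cs,(469,-320,72)))
R=h[250:310,370:430]
for n,lo,hi in(('g',45,85),('b',100,120)):
    m=((R[:,:,0]>=lo)&(R[:,:,0]<=hi)&(R[:,:,1]>100));y,x=np.where(m);print(n,m.sum(),x.mean()+370,y.mean()+250)
```

```text
[ 469.28392427 -319.86793794  164.99221004] 43.78871782682347
tool shift mm [ 189.7 -100.1    1.4]
[397.68240041 282.46363175] [399.89020506 275.06306819]
g 292 406.222602739726 255.88698630136986
b 819 397.23443223443223 282.1941391941392
```

Green is up and blue is still in place. On to the green plate.

Request:
arm_command(
  targets=[
    {"hand": -1,"x": 0.0127,"y": -0.0067,"z": 0,"yaw": 0},
    {"hand": -1,"x": 0.025,"y": -0.0132,"z": 0,"yaw": 0},
    {"hand": -1,"x": 0.03,"y": -0.0158,"z": 0,"yaw": 0},
    {"hand": -1,"x": 0.03,"y": -0.0158,"z": 0,"yaw": 0},
    {"hand": -1,"x": 0.03,"y": -0.0158,"z": 0,"yaw": 0},
    {"hand": -1,"x": 0.03,"y": -0.0158,"z": 0,"yaw": 0},
    {"hand": -1,"x": 0.022,"y": -0.0116,"z": 0,"yaw": 0},
    {"hand": -1,"x": 0.01,"y": -0.0054,"z": 0,"yaw": 0},
    {"hand": -1,"x": 0,"y": 0,"z": 0,"yaw": 0},
  ],
)

```text
clock: 27.45
eef_pos: [614.4, -160.3, 162.4]
eef_rot: [-3.141, 0.001, 0.344]
wrist_force: [1.3, -0.0, -0.6]
finger_gap: 43.6
finger_force: 20.0
```

Request:
arm_command(
  targets=[
    {"hand": -1,"x": 0,"y": 0,"z": 0.02,"yaw": 0},
    {"hand": -1,"x": 0,"y": 0,"z": 0.03,"yaw": 0},
    {"hand": -1,"x": 0,"y": 0,"z": 0.03,"yaw": 0},
    {"hand": -1,"x": 0,"y": 0,"z": 0.03,"yaw": 0},
    {"hand": -1,"x": 0,"y": 0,"z": 0.018,"yaw": 0},
    {"hand": -1,"x": 0,"y": 0,"z": 0.008,"yaw": 0},
    {"hand": -1,"x": 0,"y": 0,"z": 0.004,"yaw": 0},
    {"hand": -1,"x": 0,"y": 0,"z": 0,"yaw": 0},
    {"hand": -1,"x": 0,"y": 0,"z": 0,"yaw": 0},
  ],
)

```text
clock: 28.35
eef_pos: [614.5, -162.0, 24.6]
eef_rot: [3.141, -0.001, 0.342]
wrist_force: [-0.6, 0.2, -0.9]
finger_gap: 44.1
finger_force: 20.0
```

Run:
```python
from h import *
s=manip.read_state();print(s['eef_pos'],s['wrist_force']);go(614.5,-162,17.6)
```

```text
[ 614.46017705 -161.98498706   24.5521787 ] [-0.63554083  0.22395049 -0.90838207]
tool shift mm [0. 0. 7.]
```

Request:
arm_command(
  targets=[
    {"hand": -1,"x": 0,"y": 0,"z": 0.003,"yaw": 0},
    {"hand": -1,"x": 0,"y": 0,"z": 0.002,"yaw": 0},
    {"hand": -1,"x": 0,"y": 0,"z": 0.001,"yaw": 0},
    {"hand": -1,"x": 0,"y": 0,"z": 0.001,"yaw": 0},
    {"hand": -1,"x": 0,"y": 0,"z": 0,"yaw": 0},
    {"hand": -1,"x": 0,"y": 0,"z": 0,"yaw": 0},
  ],
)

```text
clock: 28.95
eef_pos: [614.1, -161.6, 17.6]
eef_rot: [3.141, -0.0, 0.342]
wrist_force: [-6.1, 1.5, 9.6]
finger_gap: 43.9
finger_force: 20.0
```

Request:
arm_command(
  targets=[
    {"hand": -1,"x": 0,"y": 0,"z": 0.0005,"yaw": 0},
    {"hand": -1,"x": 0,"y": 0,"z": 0,"yaw": 0},
    {"hand": -1,"x": 0,"y": 0,"z": 0,"yaw": 0},
  ],
)

```text
clock: 29.25
eef_pos: [614.1, -161.6, 17.5]
eef_rot: [3.141, -0.0, 0.342]
wrist_force: [-8.4, 2.7, 15.2]
finger_gap: 44.0
finger_force: 20.0
```

Request:
arm_command(
  targets=[
    {"hand": -1,"x": 0,"y": 0,"z": -0.001,"yaw": 0},
    {"hand": 0.7,"x": 0,"y": 0,"z": 0,"yaw": 0},
    {"hand": 0.7,"x": 0,"y": 0,"z": 0,"yaw": 0},
    {"hand": 0.7,"x": 0,"y": 0,"z": 0,"yaw": 0},
    {"hand": 0.7,"x": 0,"y": 0,"z": 0,"yaw": 0},
    {"hand": 0.7,"x": 0,"y": 0,"z": 0,"yaw": 0},
    {"hand": 0.7,"x": 0,"y": 0,"z": -0.02,"yaw": 0},
    {"hand": 0.7,"x": 0,"y": 0,"z": -0.04,"yaw": 0},
    {"hand": 0.7,"x": 0,"y": 0,"z": -0.04,"yaw": 0},
    {"hand": 0.7,"x": 0,"y": 0,"z": -0.04,"yaw": 0},
  ],
)

```text
clock: 30.25
eef_pos: [613.8, -161.6, 158.5]
eef_rot: [-3.141, 0.0, 0.342]
wrist_force: [0.7, -0.1, -0.8]
finger_gap: 80.1
finger_force: 0.0
```

Run:
```python
from h import *
camera('wrist');camera('wrist');snap('wrist','w11')
print(manip.read_state()['eef_pos']);go(469.5,-319.5,160)
```

```text
[ 615.04400488 -161.97818949  159.75294108]
tool shift mm [-189.9   99.6   -0.2]
```

Back to the stack for blue, with the hand fully open.

Request:
arm_command(
  targets=[
    {"hand": 1,"x": -0.0127,"y": 0.0067,"z": -0.005,"yaw": 0},
    {"hand": 1,"x": -0.025,"y": 0.0132,"z": 0,"yaw": 0},
    {"hand": 1,"x": -0.03,"y": 0.0158,"z": 0,"yaw": 0},
    {"hand": 1,"x": -0.03,"y": 0.0158,"z": 0,"yaw": 0},
    {"hand": 1,"x": -0.03,"y": 0.0158,"z": 0,"yaw": 0},
    {"hand": 1,"x": -0.03,"y": 0.0158,"z": 0,"yaw": 0},
    {"hand": 1,"x": -0.022,"y": 0.0115,"z": 0,"yaw": 0},
    {"hand": 1,"x": -0.01,"y": 0.005,"z": 0,"yaw": 0},
    {"hand": 1,"x": 0,"y": 0,"z": 0,"yaw": 0},
  ],
)

```text
clock: 31.3
eef_pos: [467.5, -319.8, 161.3]
eef_rot: [-3.14, 0.001, 0.34]
wrist_force: [0.3, -0.1, -0.5]
finger_gap: 94.2
finger_force: 0.0
```

Run:
```python
from h import *
camera('wrist');c=get_calibration('wrist');im=snap('wrist','w12')
h=cv2.cvtColor(im,cv2.COLOR_RGB2HSV)
x,y=np.round(proj(c,(477,-317,52))).astype(int);print(x,y)
m=((h[:,:,0]>=100)&(h[:,:,0]<=122)&(h[:,:,1]>110)).astype(np.uint8);M=np.zeros_like(m);M[y-60:y+70,x-65:x+65]=m[y-60:y+70,x-65:x+65]
k=max(cv2.findContours(M,0,2)[0],key=cv2.contourArea);print(cv2.boundingRect(k),cv2.contourArea(k))
K=k[:,0,:].astype(float);A=K[K[:,1]>K[:,1].max()-1.5].mean(0)
print('apex',A,onplane(c,A,52),'pred',np.r_[469.5,-319.5]-35*np.r_[.943,.333])
for r in range(int(A[1])-40,int(A[1])-8,8):
    v=np.where(M[r])[0][[0,-1]];print(r,v,onplane(c,(v.mean(),r),52).round(1))
print(manip.read_state()['eef_pos']);go(469.5,-319.5,30)
```

```text
321 191
(273, 134, 99, 97) 3175.0
apex [320.83333333 229.33333333] [ 435.22727954 -331.06422559   52.        ] pred [ 436.495 -331.155]
189 [298 345] [ 478.9 -316.4   52. ]
197 [298 345] [ 470.6 -319.3   52. ]
205 [298 344] [ 462.  -321.8   52. ]
213 [298 343] [ 453.2 -324.3   52. ]
[ 468.87028218 -318.6061502   161.52952831]
tool shift mm [  0.3   1.1 131.5]
```

Request:
arm_command(
  targets=[
    {"hand": 1,"x": 0,"y": 0.001,"z": 0.02,"yaw": 0},
    {"hand": 1,"x": 0,"y": 0,"z": 0.03,"yaw": 0},
    {"hand": 1,"x": 0,"y": 0,"z": 0.03,"yaw": 0},
    {"hand": 1,"x": 0,"y": 0,"z": 0.025,"yaw": 0},
    {"hand": 1,"x": 0,"y": 0,"z": 0.015,"yaw": 0},
    {"hand": 1,"x": 0,"y": 0,"z": 0.007,"yaw": 0},
    {"hand": 1,"x": 0,"y": 0,"z": 0.003,"yaw": 0},
    {"hand": 1,"x": 0,"y": 0,"z": 0,"yaw": 0},
    {"hand": 1,"x": 0,"y": 0,"z": 0,"yaw": 0},
  ],
)

```text
clock: 32.3
eef_pos: [469.5, -320.3, 32.9]
eef_rot: [3.14, -0.001, 0.342]
wrist_force: [-0.4, -0.2, 0.2]
finger_gap: 94.1
finger_force: 0.0
```

Request:
arm_command(
  targets=[
    {"hand": -1,"x": 0,"y": 0,"z": 0,"yaw": 0},
    {"hand": -1,"x": 0,"y": 0,"z": 0,"yaw": 0},
    {"hand": -1,"x": 0,"y": 0,"z": 0,"yaw": 0},
    {"hand": -1,"x": 0,"y": 0,"z": 0,"yaw": 0},
    {"hand": -1,"x": 0,"y": 0,"z": 0,"yaw": 0},
    {"hand": -1,"x": 0,"y": 0,"z": 0,"yaw": 0},
    {"hand": -1,"x": 0,"y": 0,"z": 0,"yaw": 0},
  ],
  newtons=20,
)

```text
clock: 33.0
eef_pos: [469.0, -320.0, 31.9]
eef_rot: [-3.142, 0.0, 0.342]
wrist_force: [0.3, -0.2, 0.9]
finger_gap: 52.3
finger_force: 19.8
```

Request:
arm_command(
  targets=[
    {"hand": -1,"x": 0,"y": 0,"z": -0.005,"yaw": 0},
    {"hand": -1,"x": 0,"y": 0,"z": -0.01,"yaw": 0},
    {"hand": -1,"x": 0,"y": 0,"z": -0.015,"yaw": 0},
    {"hand": -1,"x": 0,"y": 0,"z": -0.025,"yaw": 0},
    {"hand": -1,"x": 0,"y": 0,"z": -0.025,"yaw": 0},
    {"hand": -1,"x": 0,"y": 0,"z": -0.025,"yaw": 0},
    {"hand": -1,"x": 0,"y": 0,"z": -0.015,"yaw": 0},
    {"hand": -1,"x": 0,"y": 0,"z": -0.01,"yaw": 0},
    {"hand": -1,"x": 0,"y": 0,"z": 0,"yaw": 0},
  ],
)

```text
clock: 33.9
eef_pos: [469.4, -320.3, 163.8]
eef_rot: [3.139, -0.001, 0.342]
wrist_force: [0.7, -1.3, -1.4]
finger_gap: 52.0
finger_force: 19.8
```

Run:
```python
from h import *
s=manip.read_state();print(s['eef_pos'],s['finger_gap']);go(598.4,176,162)
```

```text
[ 469.41106858 -320.32191064  163.79904221] 52.007900482219625
tool shift mm [ 287.9 -424.4    1.8]
```

Request:
arm_command(
  targets=[
    {"hand": -1,"x": 0.009,"y": -0.0132,"z": 0,"yaw": 0},
    {"hand": -1,"x": 0.0179,"y": -0.0264,"z": 0,"yaw": 0},
    {"hand": -1,"x": 0.02,"y": -0.0295,"z": 0,"yaw": 0},
    {"hand": -1,"x": 0.02,"y": -0.0295,"z": 0,"yaw": 0},
    {"hand": -1,"x": 0.02,"y": -0.0295,"z": 0,"yaw": 0},
    {"hand": -1,"x": 0.02,"y": -0.0295,"z": 0,"yaw": 0},
    {"hand": -1,"x": 0.02,"y": -0.0295,"z": 0,"yaw": 0},
    {"hand": -1,"x": 0.02,"y": -0.0295,"z": 0,"yaw": 0},
    {"hand": -1,"x": 0.02,"y": -0.0295,"z": 0,"yaw": 0},
    {"hand": -1,"x": 0.02,"y": -0.0295,"z": 0,"yaw": 0},
  ],
)

```text
clock: 34.9
eef_pos: [552.2, 4.6, 161.0]
eef_rot: [-3.141, 0.001, 0.342]
wrist_force: [-0.1, -0.6, -1.9]
finger_gap: 52.2
finger_force: 19.8
```

Request:
arm_command(
  targets=[
    {"hand": -1,"x": 0.02,"y": -0.0295,"z": 0,"yaw": 0},
    {"hand": -1,"x": 0.02,"y": -0.0295,"z": 0,"yaw": 0},
    {"hand": -1,"x": 0.02,"y": -0.0295,"z": 0,"yaw": 0},
    {"hand": -1,"x": 0.02,"y": -0.0295,"z": 0,"yaw": 0},
    {"hand": -1,"x": 0.014,"y": -0.0206,"z": 0,"yaw": 0},
    {"hand": -1,"x": 0.007,"y": -0.0103,"z": 0,"yaw": 0},
    {"hand": -1,"x": 0,"y": 0,"z": 0,"yaw": 0},
    {"hand": -1,"x": 0,"y": 0,"z": 0,"yaw": 0},
  ],
)

```text
clock: 35.7
eef_pos: [597.6, 175.8, 161.5]
eef_rot: [3.142, 0.001, 0.342]
wrist_force: [0.1, -0.2, -1.6]
finger_gap: 52.1
finger_force: 19.8
```

Run:
```python
from h import *
s=manip.read_state();print(s['eef_pos'],s['finger_gap']);go(598.4,176,17.9)
```

```text
[597.59580738 175.76731483 161.47936004] 52.096114717403566
tool shift mm [8.000e-01 1.000e-01 1.436e+02]
```

Request:
arm_command(
  targets=[
    {"hand": -1,"x": 0.001,"y": 0,"z": 0.02,"yaw": 0},
    {"hand": -1,"x": 0,"y": 0,"z": 0.03,"yaw": 0},
    {"hand": -1,"x": 0,"y": 0,"z": 0.03,"yaw": 0},
    {"hand": -1,"x": 0,"y": 0,"z": 0.028,"yaw": 0},
    {"hand": -1,"x": 0,"y": 0,"z": 0.016,"yaw": 0},
    {"hand": -1,"x": 0,"y": 0,"z": 0.009,"yaw": 0},
    {"hand": -1,"x": 0,"y": 0,"z": 0.004,"yaw": 0},
    {"hand": -1,"x": 0,"y": 0,"z": 0,"yaw": 0},
    {"hand": -1,"x": 0,"y": 0,"z": 0,"yaw": 0},
  ],
)

```text
clock: 36.6
eef_pos: [599.5, 176.8, 26.1]
eef_rot: [3.141, -0.002, 0.342]
wrist_force: [0.3, -0.4, -1.7]
finger_gap: 52.0
finger_force: 19.8
```

Request:
arm_command(
  targets=[
    {"hand": -1,"x": 0,"y": 0,"z": 0.003,"yaw": 0},
    {"hand": -1,"x": 0,"y": 0,"z": 0.002,"yaw": 0},
    {"hand": -1,"x": 0,"y": 0,"z": 0.001,"yaw": 0},
    {"hand": -1,"x": 0,"y": 0,"z": 0,"yaw": 0},
    {"hand": -1,"x": 0,"y": 0,"z": 0,"yaw": 0},
  ],
)

```text
clock: 37.1
eef_pos: [598.9, 176.8, 19.0]
eef_rot: [3.142, -0.0, 0.342]
wrist_force: [0.3, -0.7, -1.6]
finger_gap: 52.1
finger_force: 19.8
```

Request:
arm_command(
  targets=[
    {"hand": -1,"x": 0,"y": 0,"z": 0.001,"yaw": 0},
    {"hand": -1,"x": 0,"y": 0,"z": 0,"yaw": 0},
    {"hand": -1,"x": 0,"y": 0,"z": 0,"yaw": 0},
  ],
)

```text
clock: 37.4
eef_pos: [599.0, 176.8, 18.0]
eef_rot: [3.142, -0.0, 0.342]
wrist_force: [0.2, 0.4, -0.7]
finger_gap: 52.0
finger_force: 19.8
```

Request:
arm_command(
  targets=[
    {"hand": -1,"x": 0,"y": 0,"z": 0.0005,"yaw": 0},
    {"hand": -1,"x": 0,"y": 0,"z": 0,"yaw": 0},
    {"hand": -1,"x": 0,"y": 0,"z": 0,"yaw": 0},
  ],
)

```text
clock: 37.7
eef_pos: [599.0, 176.8, 18.0]
eef_rot: [3.142, -0.0, 0.342]
wrist_force: [-2.3, -0.4, 5.7]
finger_gap: 52.4
finger_force: 19.8
```

Contact. Releasing, rising, then clearing the view for a final check.

Request:
arm_command(
  targets=[
    {"hand": 1,"x": 0,"y": 0,"z": 0,"yaw": 0},
    {"hand": 1,"x": 0,"y": 0,"z": 0,"yaw": 0},
    {"hand": 1,"x": 0,"y": 0,"z": 0,"yaw": 0},
    {"hand": 1,"x": 0,"y": 0,"z": 0,"yaw": 0},
    {"hand": 1,"x": 0,"y": 0,"z": 0,"yaw": 0},
    {"hand": 1,"x": 0,"y": 0,"z": -0.02,"yaw": 0},
    {"hand": 1,"x": 0,"y": 0,"z": -0.04,"yaw": 0},
    {"hand": 1,"x": 0,"y": 0,"z": -0.04,"yaw": 0},
    {"hand": 1,"x": 0,"y": 0,"z": -0.04,"yaw": 0},
    {"hand": 1,"x": 0,"y": 0,"z": -0.04,"yaw": 0},
  ],
)

```text
clock: 38.7
eef_pos: [598.7, 176.7, 199.2]
eef_rot: [3.142, -0.0, 0.342]
wrist_force: [0.7, 0.2, -0.4]
finger_gap: 94.1
finger_force: 0.0
```

Request:
arm_command(
  targets=[
    {"hand": 1,"x": -0.02,"y": 0,"z": -0.02,"yaw": 0},
    {"hand": 1,"x": -0.04,"y": 0,"z": -0.02,"yaw": 0},
    {"hand": 1,"x": -0.04,"y": 0,"z": -0.02,"yaw": 0},
    {"hand": 1,"x": -0.04,"y": 0,"z": -0.02,"yaw": 0},
    {"hand": 1,"x": -0.03,"y": 0,"z": 0,"yaw": 0},
    {"hand": 1,"x": 0,"y": 0,"z": 0,"yaw": 0},
    {"hand": 1,"x": 0,"y": 0,"z": 0,"yaw": 0},
  ],
)

```text
clock: 39.4
eef_pos: [438.9, 119.8, 277.9]
eef_rot: [3.141, -0.001, 0.342]
wrist_force: [-0.3, 0.4, -0.2]
finger_gap: 94.2
finger_force: 0.0
```

Run:
```python
from h import *
camera('wrist');w=snap('wrist','w13');s=snap('side','s13')
cv2.imwrite('pics/f.png',np.hstack([cv2.resize(s[95:245,170:420,::-1],(500,300)),cv2.resize(w[0:250,:, ::-1],(300,300))]) if 0 else np.vstack([cv2.resize(s[95:245,170:420,::-1],(500,300),interpolation=cv2.INTER_CUBIC),cv2.resize(w[:260,60:500,::-1],(500,295))]))
st=manip.read_state();print(st['clock'],st['eef_pos'],st['wrist_force'])
```

```text
39.55 [439.33200072 119.96273146 276.99887548] [ 0.22642313 -0.32413804  0.61008544]
```

View pics/f.png

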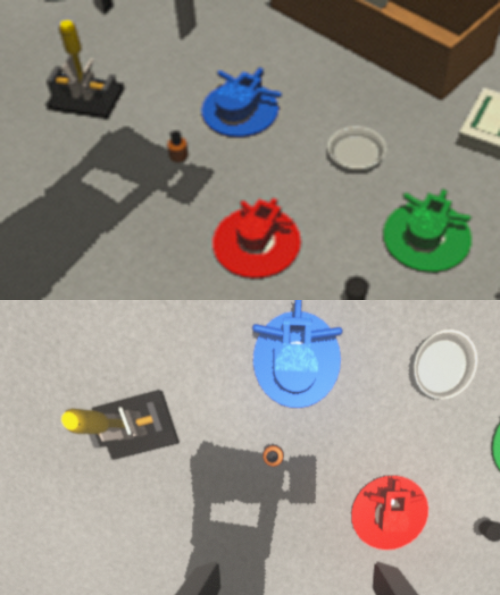

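The final view shows the cord upright in the clip (top panel, about (70,40) to (80,85)). Blue, red and green all stand upright on their own plates, and the arm is clear. Handing in.

```bash
python3 -c "
from h import *
print(manip.sign_off())"
```

```text
the job is handed in; nothing more can be done
None
```

I handed the job in at about 40 s: the cord stands home in the clip, and the red, green and blue vertebrae stand released and upright on their own plates, though the hand-in returned no verdict.

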